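# Close the shipping shell around the inner tin

## Robot

A 6-joint arm with a two-finger parallel gripper is mounted at the origin on the work surface. World frame = base frame: x ahead of the robot, y to its left, z up, the work surface at z = 0. Lengths are in m, angles in rad, forces in N, time in s.
With the tool pointing down it reaches from about 0.35 to 0.975 m from the base axis. Payload 4.9 kg.
Tool frame: the origin (TCP) lies on the mounting face of the last link; the fingertips stand 173 mm ahead of it and the grasp point (between the pads) lies 155 mm ahead of it; z points along the fingers, y is the direction in which the jaws open and shut (so a half turn about z gives the same grasp; the last joint's range is limited). The gripper opens to 85 mm and grips with 20 to 120 N. Pads are 22 mm wide; open, the fingers measure 114 mm over their backs; the gripper's body (76 mm by 85 mm) begins 54 mm behind the grasp point. The pads swing forward as they close: fully open they stand 13 mm farther back than shut.
Start: joints at [1.014, 0.053, 1.613, -0, 1.476, -0.119], TCP at [0.265, 0.566, 0.405] pointing down, gripper open.
Joint ranges: [-3.01, 3.01], [-1.01, 2.22], [0.06, 2.58], [-1.02, 4.17], [0.09, 2.62], [-3.14, 3.14]. Speed limits (rad/s): [2.57, 2.57, 3.14, 3.14, 3.14, 3.14].

## Interface

Orientations are given as a rotation vector (axis times angle).
In Python, from station import ctrl gives the robot as it stands. The module is installed in compiled form; this text tells all that it offers.
- The arm moves only by the tool jog_arm, never from a script. Its argument "steps" is a list of rows, each a list of 2 entries, a list of its own where there are three numbers: the shift along the tool's x, y, z in cm, then the turn, a rotation vector about the tool's x, y, z in degrees. In form: [[[tx, ty, tz], [rx, ry, rz]], ...]. A call has 1 to 8 rows; each row shifts and turns the pose as measured when the row begins, along the tool's axes as they then stand; what a row does not reach is not made up. A row lasts 1/10 s, in which the tool goes at most 50 mm and 8.59 degrees, less where a joint would pass 70% of its speed; a pose out of reach is approached as far as the arm can. A call is refused whole if a number of a shift passes 5 or a number of a turn 8.59, either way. A call with a gripper value outside its range is refused whole. "fingers" is the gripper command: -1 is shut, 1 is fully open, values between are in proportion, set as the call begins (left out, the last holds). The fingers move at their own pace and stop on an object; "grip_force" is the grip in N (left out, the last holds). Time passes only in rows, so rows that do not move let the fingers close. It gives the time, the measured TCP pose, the force and the opening at its end, in the units of the state.
- ctrl.get_obs(): the state, without advancing time (a new reading comes with each control period).
- ctrl.get_image(name): name is "scene" or "top"; returns the picture (400x640x3 uint8, red, green, blue); there is no depth.
- ctrl.camera_info(name): a dict with "K" (3x3 intrinsics, pixels), "dist_coeffs" ([k1, k2, p1, p2, k3] as OpenCV has them; the pictures are not rectified), "camera_from_world" (4x4, takes a point from world to camera coordinates). Camera axes: x right, y up, looking along -z (the intrinsics and any distortion apply to the point x, -y, -z); pixel columns grow to the right and rows downward; lengths in m; the calibration is good to about 2 mm. A picture is of the moment at which its call begins. camera_info takes no time and is no camera call.
- ctrl.finish_job(): hands the job in, once; it reports no verdict.
The state is a dict: "t": time; "q": joint angles; "dq": joint speeds; "effort": joint torques, N m; "tool_pos": TCP position; "tool_rot": TCP orientation; "contact_force": force on the tool from outside, world axes, zero at the start; "wrist_torque": the same for the moment, N m; "opening": finger opening in m.
Only numpy, scipy, OpenCV 4.12 (cv2) and the standard library are available. Lean on these libraries where they do the work, as an engineer would, in place of code of your own. Each camera call takes 0.05 s, during which the arm holds its last target.

## Task

Take the brass tin out of the sloping rack and stand it upright in the blue lower shell on the jig. Then lower the blue upper shell over it with its yellow handle over the green marks until it rests on the shoulder, and twist it clockwise (seen from above) until the handle lies along the red marks, locked against the stop. Leave it closed and let go, and do not push about or knock over the jar, the mug, the tape roll or the bottle stopper.

Things in the scene. Friction and masses are not known exactly. Their poses are not given: they have to be found in the camera images.
- jig: fixed jig: round wooden plate (170 mm across, 12 mm thick) with the blue lower half shell clamped on it, mouth up. Origin: centre of the plate's underside, on the shell's axis; z up. Shell 97 mm across up to a flat shoulder 75 mm above the table; two dark clamp blocks beside it, 42 mm high. Two red marks on the plate lie along x and -x, two green ones 70 degrees counterclockwise of them from above
- mouth (a point): centre of the lower shell's mouth, 95 mm above the table, on its axis; axes as the jig's. The aluminium neck (72 mm outside, 64 mm inside) rises from the shoulder to here; inside is a flat floor 65 mm below. Two steel lugs on the neck, towards the jig's +x and -x, reach out to 42 mm from the axis; each is about 48 degrees wide, its underside 9 mm above the shoulder
- green_mark (a point): middle of one of the two green marks (the other lies opposite), 67 mm from the shell's axis, 14 mm above the table: over these the handle of the upper shell lies when the lugs can pass (20 degrees of error either way is fine). From there a turn of 70 degrees clockwise from above brings it to the red marks and a hard stop. Either end of the handle may be at either mark
- lid_mid (a point): blue upper half shell (loose, about 0.2 kg): a hollow cap, open below, standing upright on the table; 97 mm across, 130 mm tall with its handle. Point: on its axis, 65 mm above the lower rim; z up. Inside 91 mm across, 85 mm deep. Inside the rim two steel lugs (6 mm tall, reaching in to 39 mm from the axis, about 42 degrees wide) sit under the handle's ends. Fits with about 3 mm sideways play
- handle_mid (a point): centre of the yellow bar handle on the upper shell's flat top, 45 mm above lid_mid: 70 mm long along x, 20 mm wide along y, 40 mm tall (20 mm above and below this point, the flat top is at its foot). Resting on the shoulder this point is 185 mm above the table; if 14 mm higher, lug stands on lug. Handle along the red marks = closed. It turns easily up to the stop
- rack: fixed wooden rack on a 150 x 110 x 10 mm base plate, with a square pocket that leans 30 degrees from vertical towards the rack's own -x (roughly to the robot). Origin: centre of the base's underside; z up. The pocket, 52 mm wide inside, hides the lowest 40 mm of the tin on three sides and 65 mm on its lower (-x) side
- tin_mid (a point): the inner shell: a closed brass tin with a dark red band near its foot, 50 mm across, 120 mm long (loose, about 0.3 kg). Point: its centre, 60 mm from either end; z along its axis to its top. At first it stands in the rack's pocket, leaning 30 degrees, top towards the rack's -x; it slides out along its axis. Standing in the lower shell, its centre is 90 mm and its top 150 mm above the table
- jar_mid (a point): bystander: clear jar with a wood-coloured lid, 72 mm across, 100 mm tall; the point is its centre, half-way up
- cup_mid (a point): bystander: white mug, 76 mm across, 85 mm tall; the point is its centre, half-way up
- tape_mid (a point): bystander: tan tape roll lying flat, 90 mm across, 40 mm tall; the point is its centre, half-way up
- stopper_mid (a point): bystander: bottle stopper, cork foot and steel head, 44 mm across, 57 mm tall; the point is its centre, half-way up
Mind the look-alikes: they are no part of the job. Leave any purple look-alike of the part that bears tin_mid alone.

How it is judged:
By the outcome, as a careful person would: the job done as asked, in the order asked, and still so for the second after the job is handed in, with the robot touching nothing.
It also fails if it takes over 72 s, if anything falls off the work surface, if the arm or the gripper's body presses on something with over 40 N, if the wrist force passes 120 N, or if a joint passes its speed limit or range.

## Working session

There is one attempt and no reset: what is moved stays moved. The work goes in short steps, Python scripts to look and compute and a tool call to move; the robot and the scene stay as the last step left them, time stands still between calls to the robot, and variables do not carry over. Pictures are saved under pics/ and viewed, and the job is handed in when it is done.

Besides the shell and the picture viewer there is one more tool, called after "Call:" as name([rows], argument=value, ...), one row to a line, values as JSON. jog_arm: Moves the arm, as the interface text tells. Its arguments: {"type":"object","properties":{"steps":{"type":"array","items":{"type":"array"}},"fingers":{"type":"number"},"grip_force":{"type":"number"}},"required":["steps"]}

```bash
mkdir -p pics; python3 - <<'E'
from station import ctrl
import cv2,numpy as np
np.set_printoptions(precision=4,suppress=True)
for n in("scene","top"):
    im=ctrl.get_image(n); cv2.imwrite(f"pics/{n}0.png",im[:,:,::-1])
    c=ctrl.camera_info(n)
    print(n,c["K"],c["dist_coeffs"],c["camera_from_world"])
print(ctrl.get_obs())
E
```

```text
scene [[496.1602   0.     322.5537]
 [  0.     496.1602 197.6402]
 [  0.       0.       1.    ]] [-0.0907  0.      0.      0.      0.    ] [[-0.4198  0.9075  0.0185  0.2219]
 [-0.7026 -0.3378  0.6263  0.3171]
 [ 0.5746  0.2499  0.7793 -1.479 ]
 [ 0.      0.      0.      1.    ]]
top [[497.3375   0.     320.0691]
 [  0.     497.3375 194.0798]
 [  0.       0.       1.    ]] [-0.1124  0.      0.      0.      0.    ] [[ 0.0074 -0.9999  0.0117 -0.0026]
 [ 0.9941  0.0086  0.1082 -0.5353]
 [-0.1082  0.0108  0.9941 -1.1778]
 [ 0.      0.      0.      1.    ]]
{'t': 0.1, 'q': array([ 1.014 ,  0.0533,  1.6142, -0.    ,  1.476 , -0.119 ]), 'dq': array([-0.0006, -0.0006, -0.0023,  0.0014,  0.0005,  0.0011]), 'effort': array([  0.0002, -39.4903, -37.1363,  -0.0001,   0.0039,  -0.    ]), 'tool_pos': array([0.2648, 0.5658, 0.4036]), 'tool_rot': array([-0.6821, -3.066 ,  0.0028]), 'contact_force': array([0.039 , 0.0566, 0.2122]), 'wrist_torque': array([0.0393, 0.0247, 0.0626]), 'opening': 0.0853875198609424}
```

View pics/scene0.png

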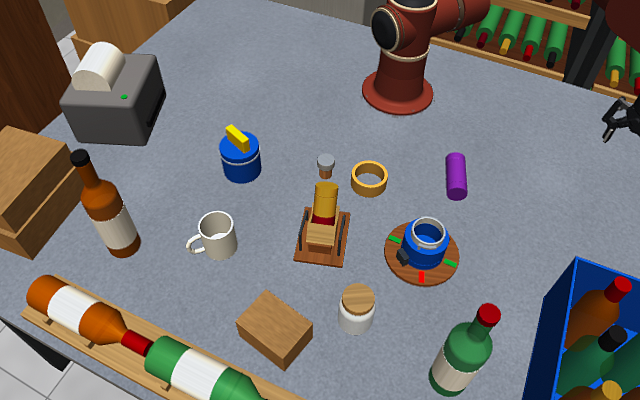

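View pics/top0.png

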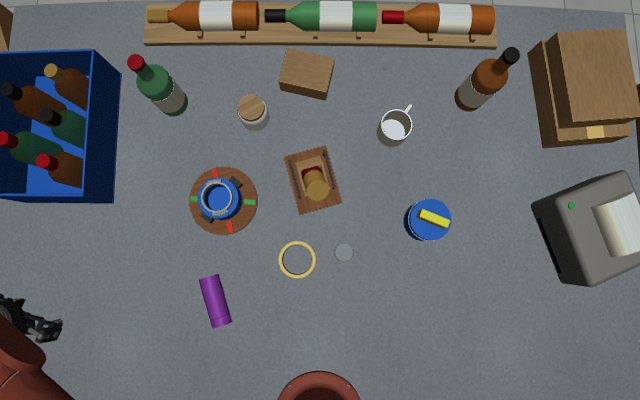

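The brass tin stands in the rack (scene 326,205; top 317,188). The purple tin lying at scene (456,175), top (215,301) is the look-alike, so I'll leave it alone. Next I'll enlarge the crops.

```bash
cat > h.py <<'E'
import numpy as np,cv2
from station import ctrl
from scipy.spatial.transform import Rotation as R
from scipy.optimize import least_squares
np.set_printoptions(precision=4,suppress=True)
CI={n:ctrl.camera_info(n) for n in("scene","top")}
F=np.diag([1,-1,-1.])
def proj(n,P):
    c=CI[n];T=np.array(c["camera_from_world"]);P=np.atleast_2d(P)
    pc=(P@T[:3,:3].T+T[:3,3])@F
    return cv2.projectPoints(pc.reshape(-1,1,3),np.zeros(3),np.zeros(3),np.array(c["K"]),np.array(c["dist_coeffs"]))[0].reshape(-1,2)
def ray(n,uv):
    c=CI[n];T=np.array(c["camera_from_world"])
    x=cv2.undistortPoints(np.array(uv,float).reshape(-1,1,2),np.array(c["K"]),np.array(c["dist_coeffs"])).reshape(-1,2)
    d=np.c_[x,np.ones(len(x))]@F@T[:3,:3]
    o=-T[:3,:3].T@T[:3,3]
    return o,d
def atz(n,uv,z):
    o,d=ray(n,uv); return o+d*((z-o[2])/d[:,2])[:,None]
def tri(uvs,uvt):
    A=[];b=[]
    for n,uv in(("scene",uvs),("top",uvt)):
        o,d=ray(n,[uv]);d=d[0]/np.linalg.norm(d[0]);M=np.eye(3)-np.outer(d,d);A.append(M);b.append(M@o)
    s=np.linalg.lstsq(np.vstack(A),np.hstack(b),rcond=None);return s[0],np.sqrt(s[1]) if len(s[1]) else 0
def crop(src,dst,x,y,w,h,k):
    im=cv2.imread(src)[y:y+h,x:x+w]
    im=cv2.resize(im,None,fx=k,fy=k,interpolation=cv2.INTER_CUBIC)
    for i in range(0,w,20): cv2.putText(im,str(x+i),(i*k,10),0,.35,(255,255,255),1);cv2.line(im,(i*k,12),(i*k,18),(255,255,255),1)
    for i in range(0,h,20): cv2.putText(im,str(y+i),(0,i*k+4),0,.35,(255,255,255),1);cv2.line(im,(24,i*k),(30,i*k),(255,255,255),1)
    cv2.imwrite(dst,im)
E
python3 - <<'E'
from h import *
crop("pics/top0.png","pics/c1.png",180,130,170,110,4)
crop("pics/top0.png","pics/c2.png",380,170,100,80,6)
crop("pics/scene0.png","pics/c3.png",280,160,190,130,4)
crop("pics/scene0.png","pics/c4.png",200,110,100,90,6)
E
```

```text
(no output)
```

View pics/c1.png

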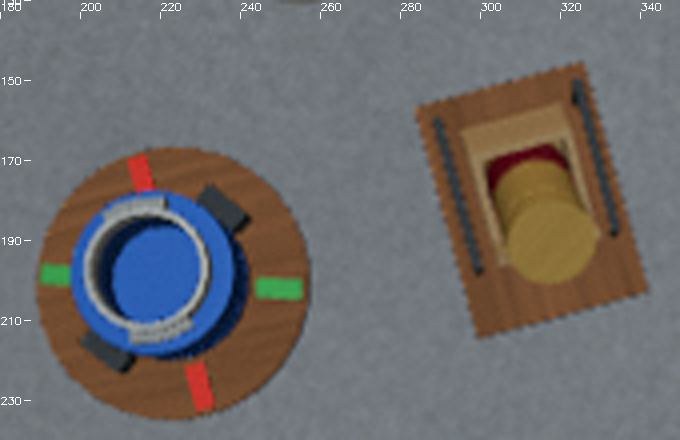

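View pics/c2.png

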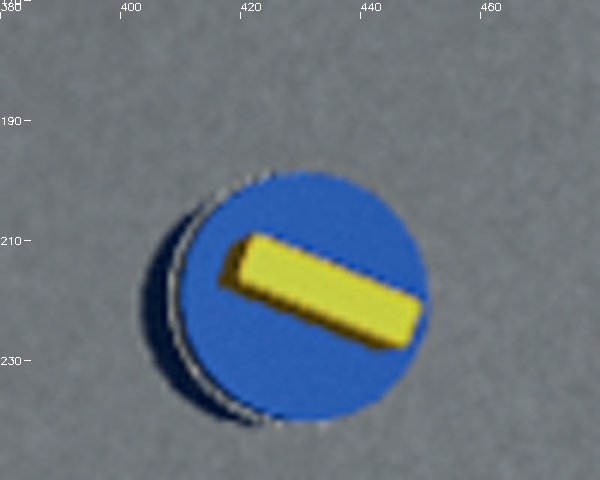

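View pics/c3.png

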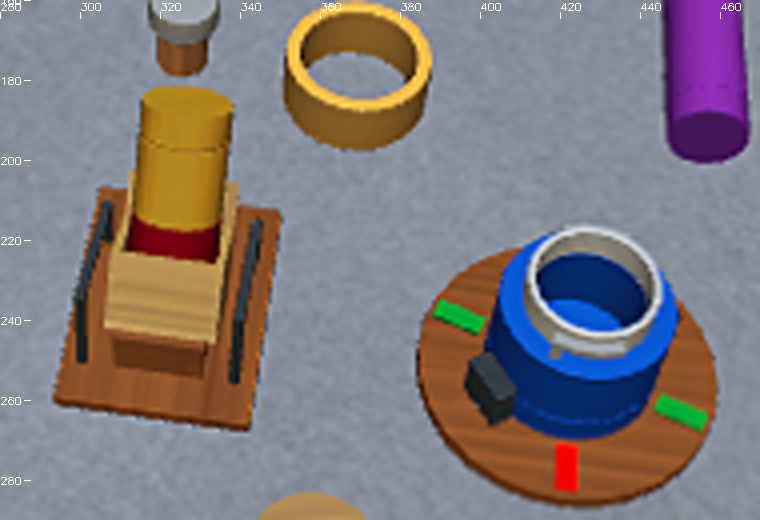

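View pics/c4.png

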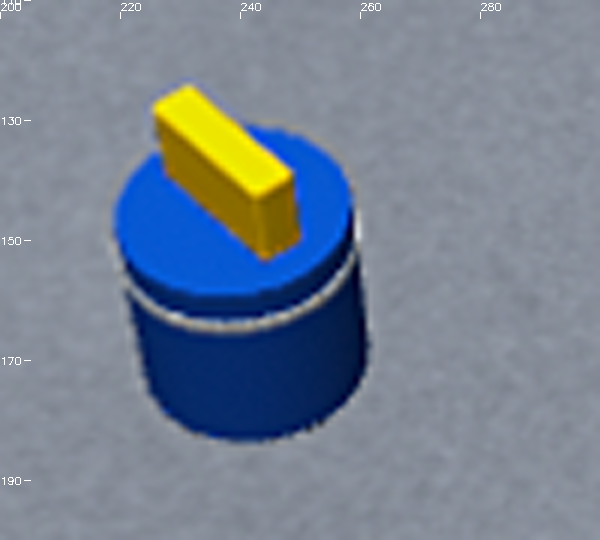

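```bash
cat > m.py <<'E'
from h import *
def fit(obs,init):
    # obs: list (cam, local pt, uv)
    def f(p):
        Rz=R.from_euler('z',p[2]).as_matrix()
        return np.concatenate([proj(n,Rz@np.array(l)+[p[0],p[1],0])[0]-uv for n,l,uv in obs])
    s=least_squares(f,init);return s.x,s.fun.reshape(-1,2)
def pxy(n,uv,z): return atz(n,[uv],z)[0]
if __name__=="__main__":
    print("jig plate ctr top",pxy("top",(223.3,200.9),.012),"red",atz("top",[(215,173.2),(230,227)],.012),"mouth",tri((428.7,231),(216.5,196.6)))
    print("plate radius check",atz("top",[(189.2,200),(257.5,202)],.012))
    print("lid h top",[tri(a,b) for a,b in zip([(225.5,127.5),(231.7,124.2),(248.8,139.7),(243,142.7)],[(419.7,216.5),(422.8,208.8),(450.2,220.2),(447.5,228)])])
    L=[(-.035,-.01,.13),(-.035,.01,.13),(.035,.01,.13),(.035,-.01,.13)]
    S=[(243,142.7),(248.8,139.7),(231.7,124.2),(225.5,127.5)]
    T=[(447.5,228),(450.2,220.2),(422.8,208.8),(419.7,216.5)]
    p0=tri((237,133.5),(435,218.4))[0]
    for y in (1.2,-1.2+3.14):
        x,r=fit([("scene",a,b) for a,b in zip(L,S)]+[("top",a,b) for a,b in zip(L,T)],[p0[0],p0[1],y]);print("lid",x,np.degrees(x[2]),r.tolist())
    L=[(.075,.055,.01),(.075,-.055,.01),(-.075,-.055,.01),(-.075,.055,.01)]
    T=[(283.8,156.8),(326,145.8),(342,202.5),(299.5,214.5)]
    S=[(342.5,267.5),(293.5,260.5),(305,206.8),(350.3,212.8)]
    for ob in ([("top",a,b) for a,b in zip(L,T)],[("scene",a,b) for a,b in zip(L,S)]):
        x,r=fit(ob,[.55,0,.2]);print("rack",x,np.degrees(x[2]),r.tolist())
    x,r=fit([("scene",a,b) for a,b in zip(L,S)]+[("top",a,b) for a,b in zip(L,T)],[.55,0,.2]);print("rack both",x,np.degrees(x[2]))
    print("tin top", tri((326.7,186.7),(318,190)))
    for nm,uv,z in(("jar",(251,106),.1),("mug",(396.5,125),.085),("tape",(297.5,260),.04),("stop",(344,252.5),.057),("purple",(215,301),.025)): print(nm,pxy("top",uv,z))
E
python3 m.py
```

```text
jig plate ctr top [0.5182 0.2397 0.012 ] red [[0.587  0.2624 0.012 ]
 [0.4542 0.2215 0.012 ]] mouth (array([0.5201, 0.2412, 0.0945]), array([0.001]))
plate radius check [[0.5197 0.3247 0.012 ]
 [0.5163 0.1552 0.012 ]]
lid h top [(array([ 0.4866, -0.2376,  0.1621]), array([0.0387])), (array([ 0.4951, -0.2279,  0.1853]), array([0.0203])), (array([ 0.459 , -0.2653,  0.1034]), array([0.044])), (array([ 0.4463, -0.2797,  0.0703]), array([0.0269]))]
lid [ 0.4712 -0.2536  0.6294] 36.060456063414335 [[-11.761114641508954, -19.101386570265717], [-9.278330812549797, -17.13174441146127], [10.494282864885605, 18.55580924917281], [8.097529742621617, 16.363460461667472], [0.14831043545399325, 0.8652655746982418], [-9.603940269244049, 13.929047063714847], [-0.788910806593492, -0.141818175265513], [9.382106380532775, -13.042373278708766]]
lid [ 0.4712 -0.2536  0.6294] 36.06116336727005 [[-11.76129200853876, -19.10133085837262], [-9.278516147626476, -17.131757519865644], [10.494461121790607, 18.55574730968941], [8.097717867963809, 16.363472476104448], [0.148432570822024, 0.8651075579455494], [-9.603751851456025, 13.928978553791069], [-0.7890282477936239, -0.1416603960900602], [9.381924165645898, -13.042305434542328]]
rack [0.573  0.0198 0.2768] 15.86023214054479 [[-0.305207604455461, -0.1273211582613385], [0.11634830489703063, -0.6130391193330524], [0.4107736053750841, 0.4372919641259898], [-0.22123352767329152, 0.2760895170205231]]
rack [0.5743 0.0219 0.2846] 16.30629681582045 [[0.20468744127606442, -0.3915134360813681], [-0.2199803077100455, -0.2516061679557424], [-0.17758173234039987, 0.3900610259819075], [0.19019341165926562, 0.334898014730328]]
rack both [0.5735 0.0208 0.2811] 16.104324657537195
tin top (array([0.5328, 0.0082, 0.1335]), array([0.001]))
jar [0.7333 0.1655 0.1   ]
mug [ 0.6951 -0.1772  0.085 ]
tape [0.3762 0.0543 0.04  ]
stop [ 0.3949 -0.0551  0.057 ]
purple [0.2757 0.2517 0.025 ]
```

```bash
cat > ov.py <<'E'
from m import *
L=[(-.035,.01,.13),(-.035,-.01,.13),(.035,-.01,.13),(.035,.01,.13)]
T=[(447.5,228),(450.2,220.2),(422.8,208.8),(419.7,216.5)]
S=[(231.7,124.2),(225.5,127.5),(243,142.7),(248.8,139.7)]
a=[("top",l,u) for l,u in zip(L,T)];b=[("scene",l,u) for l,u in zip(L,S)]
for o in(a,b,a+b):
    x,r=fit(o,[.48,-.25,1.15]);print("lid",x,np.degrees(x[2]),np.abs(r).max())
lid=x
th=np.linspace(0,2*np.pi,60)
def circ(c,r,u=(0,0,1)):
    u=np.array(u,float);u/=np.linalg.norm(u);e=np.cross(u,[1,0,0]);e/=np.linalg.norm(e);f=np.cross(u,e)
    return np.array(c)+r*(np.cos(th)[:,None]*e+np.sin(th)[:,None]*f)
rk=R.from_euler('z',.2811).as_matrix();u=rk@[-.5,0,.866];top=np.array([.5328,.0082,.1335]);print("tin in rack frame bottom",rk.T@(top-.12*u-[.5735,.0208,0]),"mid",top-.06*u)
J=np.array([.519,.2405,0])
cur=[circ(top,.025,u),circ(top-.05*u,.025,u),circ(J+[0,0,.012],.085),circ(J+[0,0,.095],.036),circ(J+[0,0,.095],.032),circ(J+[0,0,.075],.0485),circ([lid[0],lid[1],.09],.0485),circ([lid[0],lid[1],0],.0485)]
for n in("top","scene"):
    im=cv2.imread(f"pics/{n}0.png");k=4
    im=cv2.resize(im,None,fx=k,fy=k,interpolation=cv2.INTER_CUBIC)
    for c in cur: cv2.polylines(im,[np.int32((proj(n,c)+.5)*k)],True,(255,255,255),1)
    x0,y0,x1,y1=(180,130,350,240) if n=="top" else (280,160,470,290)
    cv2.imwrite(f"pics/o{n}.png",im[y0*k:y1*k,x0*k:x1*k])
    x0,y0=(380,170) if n=="top" else (200,110)
    cv2.imwrite(f"pics/l{n}.png",im[y0*k:(y0+90)*k,x0*k:(x0+100)*k])
cv2.imwrite("pics/lo.png",np.hstack([cv2.imread("pics/ltop.png"),cv2.imread("pics/lscene.png")]))
E
python3 ov.py
```

```text
lid [ 0.472  -0.2541  1.1866] 67.98808054183594 0.8464670576861977
lid [ 0.4718 -0.2518  1.1703] 67.05193878849708 0.5985957532994348
lid [ 0.4717 -0.2531  1.1795] 67.58112611947551 1.107901211316232
tin in rack frame bottom [ 0.0174 -0.0008  0.0296] mid [0.5616 0.0165 0.0815]
```

View pics/otop.png

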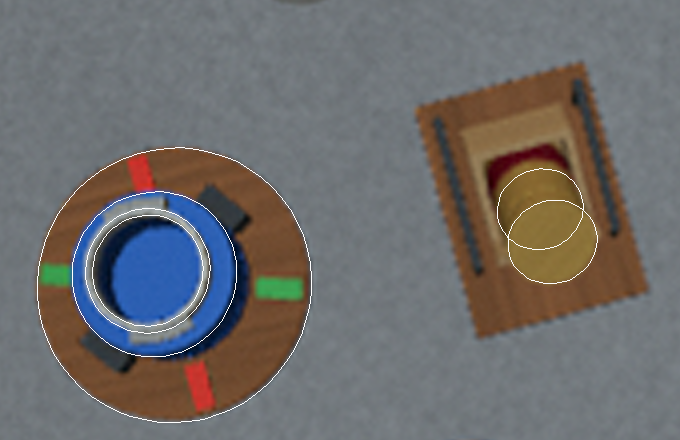

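View pics/oscene.png

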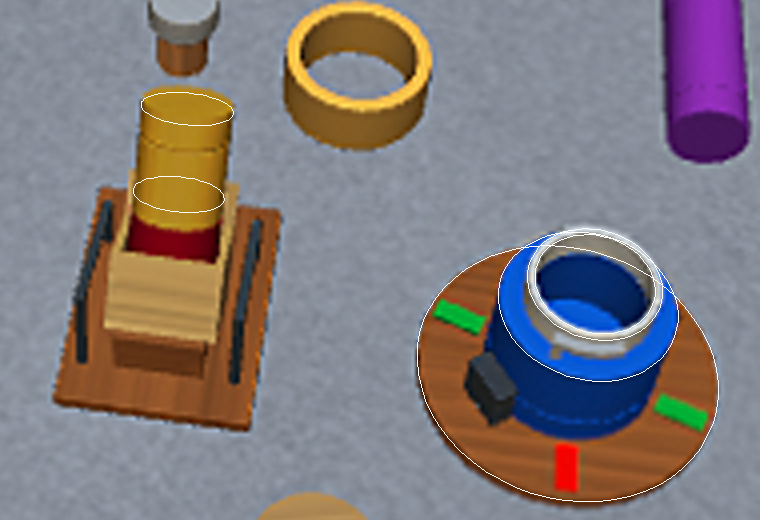

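View pics/lo.png

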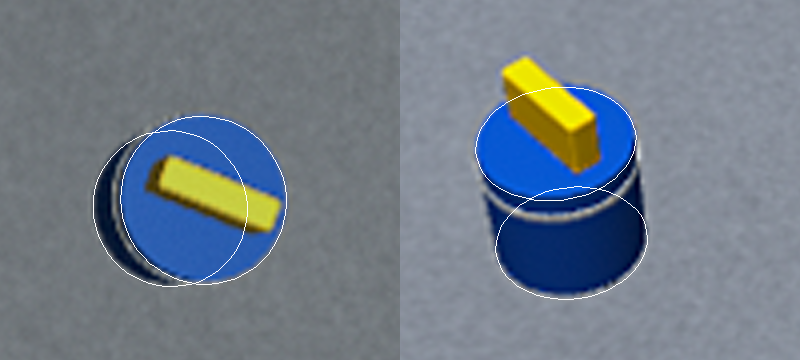

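Overlays agree to about 1 px: the jig is at (0.519, 0.2405), the lid at (0.472, -0.253) with yaw 67.6°, and the rack and tin match too. The red marks lie at 17.1° and the green ones at 87.1°. Next is a planner that works out the jog rows.

```bash
cat > p.py <<'E'
from h import *
import json
def tool(yang,zdir=(0,0,-1)):
    z=np.array(zdir,float);z/=np.linalg.norm(z);a=np.radians(yang);y=np.array([np.cos(a),np.sin(a),0]);y-=z*(y@z);y/=np.linalg.norm(y)
    return np.c_[np.cross(y,z),y,z]
def plan(wps,vmax=4.8,amax=8.5):
    """wps: list of (TCP pos, Rmat). prints rows"""
    o=ctrl.get_obs();p=o["tool_pos"];Rm=R.from_rotvec(o["tool_rot"]).as_matrix();rows=[]
    for P,Q in wps:
        P=np.array(P,float)
        d=np.linalg.norm(P-p)*100;a=np.degrees(np.abs(R.from_matrix(Rm.T@Q).as_rotvec())).max()
        n=max(1,int(np.ceil(max(d/vmax,a/amax))))
        for i in range(n):
            k=n-i
            t=np.round(Rm.T@(P-p)/k*100,2 if n==1 else 1);r=np.round(np.degrees(R.from_matrix(Rm.T@Q).as_rotvec())/k,1)
            rows.append([t.tolist(),r.tolist()]);p=p+Rm@t/100;Rm=Rm@R.from_rotvec(np.radians(r)).as_matrix()
    print("t",round(o["t"],2),"pos",o["tool_pos"],"q",o["q"],"op",round(o["opening"],4),"F",o["contact_force"])
    for i in range(0,len(rows),8): print(json.dumps(rows[i:i+8]).replace(" ","").replace(".0,",",").replace(".0]","]"))
J=np.array([.519,.2405,0]);LID=np.array([.4718,-.253,0]);RED=17.1
rk=R.from_euler('z',.2811).as_matrix();u=rk@[-.5,0,.8660254];TT=np.array([.5328,.0082,.1335])
TG=tool(106.1,-u)
def gtin(back): return (TT-.032*u+(.155+back)*u,TG)
E
python3 - <<'E'
from p import *
plan([gtin(.10)])
E
```

```text
t 0.1 pos [0.2648 0.5658 0.4036] q [ 1.014   0.0533  1.6142 -0.      1.476  -0.119 ] op 0.0854 F [0.039  0.0566 0.2122]
[[[-3,-3.6,0.6],[-0.8,-2.2,-3.1]],[[-2.8,-3.7,0.7],[-0.8,-2.2,-3.1]],[[-2.6,-3.9,0.7],[-0.8,-2.2,-3.1]],[[-2.3,-4,0.7],[-0.8,-2.2,-3.1]],[[-2.1,-4.2,0.8],[-0.8,-2.2,-3.1]],[[-1.8,-4.3,0.8],[-0.9,-2.2,-3.1]],[[-1.6,-4.4,0.8],[-0.8,-2.2,-3.1]],[[-1.3,-4.5,0.8],[-0.9,-2.2,-3.1]]]
[[[-1,-4.6,0.8],[-0.8,-2.2,-3.1]],[[-0.8,-4.6,0.7],[-0.9,-2.2,-3.1]],[[-0.5,-4.7,0.7],[-0.8,-2.3,-3.1]],[[-0.2,-4.7,0.6],[-0.8,-2.2,-3]],[[0.1,-4.6,0.5],[-0.9,-2.3,-3.1]]]
```

Call:
jog_arm([
  [[-3, -3.6, 0.6], [-0.8, -2.2, -3.1]],
  [[-2.8, -3.7, 0.7], [-0.8, -2.2, -3.1]],
  [[-2.6, -3.9, 0.7], [-0.8, -2.2, -3.1]],
  [[-2.3, -4, 0.7], [-0.8, -2.2, -3.1]],
  [[-2.1, -4.2, 0.8], [-0.8, -2.2, -3.1]],
  [[-1.8, -4.3, 0.8], [-0.9, -2.2, -3.1]],
  [[-1.6, -4.4, 0.8], [-0.8, -2.2, -3.1]],
  [[-1.3, -4.5, 0.8], [-0.9, -2.2, -3.1]],
], fingers=1)

```text
t: 0.9
tool_pos: [0.3674, 0.197, 0.3504]
tool_rot: [-0.043, 2.811, 0.059]
contact_force: [0.2, -0.3, -0.2]
opening: 0.0857
```

```bash
python3 - <<'E'
from p import *
plan([gtin(.10)])
E
```

```text
t 0.9 pos [0.3674 0.197  0.3504] q [ 0.329  -0.545   2.2089 -0.0671  1.1519 -1.2552] op 0.0857 F [ 0.2284 -0.3056 -0.2087]
[[[-0.8,-4.4,0.6],[-0.8,-2.2,-2.7]],[[-0.6,-4.5,0.6],[-0.8,-2.1,-2.7]],[[-0.4,-4.5,0.6],[-0.8,-2.2,-2.7]],[[-0.2,-4.6,0.5],[-0.8,-2.1,-2.8]],[[0.1,-4.6,0.4],[-0.8,-2.2,-2.7]]]
```

Call:
jog_arm([
  [[-0.8, -4.4, 0.6], [-0.8, -2.2, -2.7]],
  [[-0.6, -4.5, 0.6], [-0.8, -2.1, -2.7]],
  [[-0.4, -4.5, 0.6], [-0.8, -2.2, -2.7]],
  [[-0.2, -4.6, 0.5], [-0.8, -2.1, -2.8]],
  [[0.1, -4.6, 0.4], [-0.8, -2.2, -2.7]],
])

```text
t: 1.4
tool_pos: [0.4251, -0.0306, 0.3248]
tool_rot: [-0.38, 2.583, 0.097]
contact_force: [0.7, 0.8, 1.3]
opening: 0.0855
```

```bash
python3 - <<'E'
from p import *
plan([gtin(.10)]);plan([gtin(.06),gtin(.0)])
E
```

```text
t 1.4 pos [ 0.4251 -0.0306  0.3248] q [-0.3203 -0.541   2.2647  0.3516  0.9934 -2.3131] op 0.0855 F [0.6875 0.8016 1.2722]
[[[-0.34,0.74,-0.02],[0,0.6,0.6]]]
t 1.4 pos [ 0.4251 -0.0306  0.3248] q [-0.3203 -0.541   2.2647  0.3516  0.9934 -2.3131] op 0.0855 F [0.6875 0.8016 1.2722]
[[[-0.29,0.74,3.98],[0,0.6,0.6]],[[-0,-0,3],[0,0,0]],[[-0,-0,3],[0,0,0]]]
```

Call:
jog_arm([
  [[-0.34, 0.74, 0], [0, 0.6, 0.6]],
  [[0, 0, 0], [0, 0, 0]],
])

```text
t: 1.6
tool_pos: [0.4256, -0.0307, 0.3249]
tool_rot: [-0.348, 2.6, 0.092]
contact_force: [-0.9, 0.7, 0.7]
opening: 0.0851
```

```bash
python3 - <<'E'
from p import *
plan([gtin(.06),gtin(.0)])
cv2.imwrite("pics/t1.png",ctrl.get_image("top")[:,:,::-1]);cv2.imwrite("pics/s1.png",ctrl.get_image("scene")[:,:,::-1])
crop("pics/t1.png","pics/t1c.png",250,120,130,130,4);crop("pics/s1.png","pics/s1c.png",260,90,150,180,3)
cv2.imwrite("pics/x1.png",np.hstack([cv2.resize(cv2.imread("pics/t1c.png"),(400,400)),cv2.resize(cv2.imread("pics/s1c.png"),(400,400))]))
E
```

```text
t 1.6 pos [ 0.4256 -0.0307  0.3249] q [-0.3164 -0.5376  2.2611  0.3324  0.9964 -2.2754] op 0.0851 F [-0.8547  0.6761  0.7382]
[[[-0.28,0.8,3.96],[-0.4,-0.1,-0.7]],[[0,0,3],[-0,-0,-0]],[[0,0,3],[-0,-0,-0]]]
```

View pics/x1.png

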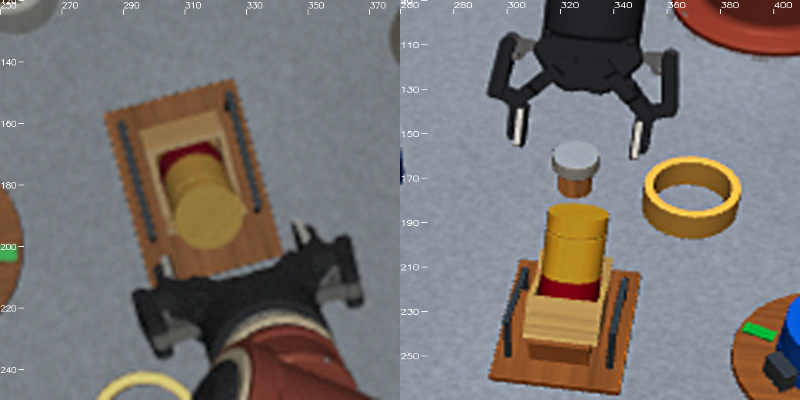

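The gripper stands squarely above the tin axis, about 8 mm off in tool y. I'll correct that first.

Call:
jog_arm([
  [[-0.28, 0.8, 0], [-0.4, -0.1, -0.7]],
  [[0, 0, 0], [0, 0, 0]],
])

```text
t: 1.9
tool_pos: [0.4256, -0.0185, 0.326]
tool_rot: [-0.378, 2.594, 0.1]
contact_force: [0.5, -0.4, -0.6]
opening: 0.0855
```

```bash
python3 - <<'E'
from p import *
plan([gtin(.06),gtin(.0)])
E
```

```text
t 1.9 pos [ 0.4256 -0.0185  0.326 ] q [-0.2878 -0.5424  2.2623  0.3302  0.9963 -2.2684] op 0.0855 F [ 0.5162 -0.4161 -0.6245]
[[[0.07,-0.42,3.9],[0.2,-0,0.4]],[[-0,-0,3],[-0,-0,0]],[[-0,-0,3],[-0,-0,0]]]
```

Call:
jog_arm([
  [[0, -0.15, 1], [0.1, 0, 0.2]],
  [[0, -0.1, 1.5], [0, 0, 0.1]],
  [[0, 0, 1], [0, 0, 0]],
  [[0, 0, 0], [0, 0, 0]],
])

```text
t: 2.3
tool_pos: [0.444, -0.0119, 0.294]
tool_rot: [-0.381, 2.593, 0.101]
contact_force: [-0.7, -0.6, -0.3]
opening: 0.0854
```

```bash
python3 - <<'E'
from p import *
plan([gtin(.0)])
E
```

```text
t 2.3 pos [ 0.444  -0.0119  0.294 ] q [-0.2583 -0.4435  2.2532  0.3395  0.9019 -2.2747] op 0.0854 F [-0.675  -0.5661 -0.2902]
[[[0.1,-0.3,3.1],[0.1,0,0.3]],[[0.1,-0.3,3],[0.2,0.1,0.3]]]
```

Call:
jog_arm([
  [[0.1, -0.4, 0], [0.1, 0, 0.3]],
  [[0, 0, 0], [0, 0, 0]],
])

```text
t: 2.5
tool_pos: [0.4444, -0.0156, 0.293]
tool_rot: [-0.375, 2.595, 0.102]
contact_force: [-0.4, -0.2, 0.0]
opening: 0.0855
```

```bash
python3 - <<'E'
from p import *
plan([gtin(.0)]); print(ctrl.get_obs()["dq"])
E
```

```text
t 2.5 pos [ 0.4444 -0.0156  0.293 ] q [-0.2671 -0.4398  2.2523  0.3431  0.9024 -2.2807] op 0.0855 F [-0.3587 -0.161   0.0172]
[[[0,-0.1,3],[0.1,0,0.1]],[[0.1,-0.1,3.1],[0.1,0,0.2]]]
[ 0.0108 -0.0014 -0.0021  0.0035  0.002   0.0016]
```

Call:
jog_arm([
  [[0, -0.1, 1.5], [0.1, 0, 0.1]],
  [[0, -0.1, 1.5], [0, 0, 0.1]],
  [[0, 0, 1.5], [0, 0, 0]],
  [[0, 0, 1], [0, 0, 0]],
  [[0, 0, 0], [0, 0, 0]],
])

```text
t: 3.0
tool_pos: [0.4733, -0.011, 0.2476]
tool_rot: [-0.367, 2.589, 0.096]
contact_force: [-0.7, 0.4, -0.3]
opening: 0.0852
```

```bash
python3 - <<'E'
from p import *
plan([gtin(.0)]); print(ctrl.get_obs()["dq"])
E
```

```text
t 3.0 pos [ 0.4733 -0.011   0.2476] q [-0.2372 -0.2827  2.2209  0.3667  0.7658 -2.2994] op 0.0852 F [-0.7136  0.4477 -0.3422]
[[[0.3,0.19,0.7],[-0.1,0.4,0.1]]]
[-0.0029 -0.0121 -0.008   0.0006  0.0048  0.0004]
```

Call:
jog_arm([
  [[0.25, 0.15, 0.6], [-0.1, 0.4, 0.1]],
  [[0, 0, 0], [0, 0, 0]],
])

```text
t: 3.2
tool_pos: [0.4739, -0.0094, 0.2416]
tool_rot: [-0.366, 2.596, 0.097]
contact_force: [-0.8, -0.6, -0.5]
opening: 0.0853
```

```bash
python3 - <<'E'
from p import *
plan([gtin(.0)])
E
```

```text
t 3.2 pos [ 0.4739 -0.0094  0.2416] q [-0.2329 -0.2699  2.2214  0.3645  0.7575 -2.2955] op 0.0853 F [-0.8032 -0.5577 -0.5066]
[[[0.08,0.06,0.14],[-0.1,0,-0]]]
```

Call:
jog_arm([
  [[0, 0, 0], [0, 0, 0]],
  [[0, 0, 0], [0, 0, 0]],
  [[0, 0, 0], [0, 0, 0]],
  [[0, 0, 0], [0, 0, 0]],
  [[0, 0, 0], [0, 0, 0]],
  [[0, 0, 0], [0, 0, 0]],
  [[0, 0, 0], [0, 0, 0]],
], fingers=-1, grip_force=50)

```text
t: 3.9
tool_pos: [0.4737, -0.0095, 0.243]
tool_rot: [-0.366, 2.593, 0.096]
contact_force: [0.8, 0.2, -0.4]
opening: 0.0489
```

```bash
python3 - <<'E'
from p import *
plan([gtin(.0)])
E
```

```text
t 3.9 pos [ 0.4737 -0.0095  0.243 ] q [-0.2331 -0.273   2.2214  0.3645  0.7584 -2.2955] op 0.0489 F [ 0.7911  0.2481 -0.3706]
[[[0.14,0.06,0.26],[-0.1,0.1,0]]]
```

Call:
jog_arm([
  [[0, 0, -1], [0, 0, 0]],
  [[0, 0, -1.5], [0, 0, 0]],
  [[0, 0, -2], [0, 0, 0]],
  [[0, 0, -2], [0, 0, 0]],
  [[0, 0, -1.5], [0, 0, 0]],
  [[0, 0, 0], [0, 0, 0]],
])

```text
t: 4.5
tool_pos: [0.4338, -0.0206, 0.3143]
tool_rot: [-0.364, 2.591, 0.097]
contact_force: [1.2, -0.9, -3.1]
opening: 0.0491
```

```bash
python3 - <<'E'
from p import *
print((np.array([.4737,-.0095,.243])-TT)@u, (np.array([.4737,-.0095,.243])-TT)@TG)
plan([gtin(.11)])
cv2.imwrite("pics/s2.png",ctrl.get_image("scene")[:,:,::-1])
crop("pics/s2.png","pics/s2c.png",260,60,150,210,3)
E
```

```text
0.12567507126495164 [-0.0013 -0.0006 -0.1257]
t 4.5 pos [ 0.4338 -0.0206  0.3143] q [-0.2862 -0.5023  2.2572  0.3353  0.9557 -2.2708] op 0.0491 F [ 1.2023 -0.9247 -3.0946]
[[[0.1,0.02,-2.49],[-0.1,0.2,-0.1]]]
```

View pics/s2c.png

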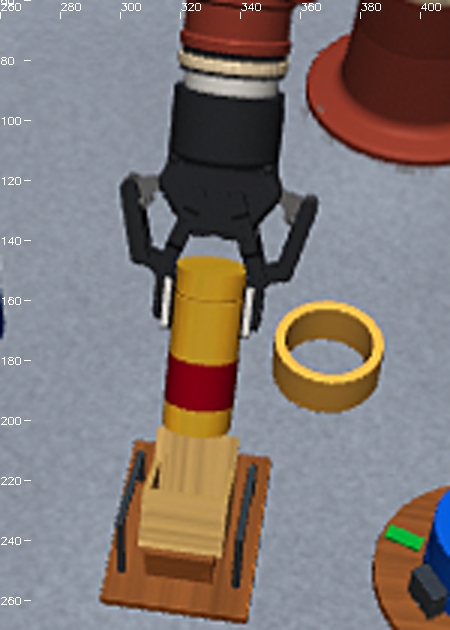

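Call:
jog_arm([
  [[0, 0, -2], [0, 0, 0]],
  [[0, 0, -2], [0, 0, 0]],
  [[0, 0, -1], [0, 0, 0]],
  [[0, 0, 0], [0, 0, 0]],
])

```text
t: 4.95
tool_pos: [0.4082, -0.0271, 0.3512]
tool_rot: [-0.365, 2.605, 0.104]
contact_force: [0.9, 0.4, -2.9]
opening: 0.0491
```

```bash
python3 - <<'E'
from p import *
U=tool(106.1)
plan([(J+[-.05,-.15,.41],tool(106,[.25,.07,-1])),(J+[0,0,.40],U)],vmax=3,amax=5)
E
```

```text
t 4.95 pos [ 0.4082 -0.0271  0.3512] q [-0.3241 -0.6212  2.2672  0.3268  1.0847 -2.2665] op 0.0491 F [ 0.9159  0.363  -2.8633]
[[[-2.2,1.9,-0.1],[0.1,3,-0]],[[-2.1,1.9,-0.2],[0.1,3,-0]],[[-2.1,2,-0.4],[0.1,3,-0]],[[-2.1,1.9,-0.5],[0.1,3,-0.1]],[[-2.1,1.9,-0.5],[-0,3,-0]],[[-1.4,2.2,0.5],[-0,2.4,-0]],[[-1.4,2.2,0.5],[-0,2.4,-0]],[[-1.5,2.2,0.4],[-0,2.4,-0]]]
[[[-1.5,2.2,0.3],[-0,2.4,-0]],[[-1.4,2.1,0.3],[-0,2.5,-0.1]],[[-1.5,2.2,0.2],[-0.1,2.4,-0]]]
```

Call:
jog_arm([
  [[-2.2, 1.9, -0.1], [0.1, 3, 0]],
  [[-2.1, 1.9, -0.2], [0.1, 3, 0]],
  [[-2.1, 2, -0.4], [0.1, 3, 0]],
  [[-2.1, 1.9, -0.5], [0.1, 3, -0.1]],
  [[-2.1, 1.9, -0.5], [0, 3, 0]],
  [[-1.4, 2.2, 0.5], [0, 2.4, 0]],
  [[-1.4, 2.2, 0.5], [0, 2.4, 0]],
  [[-1.5, 2.2, 0.4], [0, 2.4, 0]],
])

```text
t: 5.75
tool_pos: [0.499, 0.1726, 0.3915]
tool_rot: [-0.414, 3.015, 0.025]
contact_force: [-0.1, 0.8, -1.7]
opening: 0.0492
```

```bash
python3 - <<'E'
from p import *
U=tool(106.1)
plan([(J+[0,0,.40],U)],vmax=3,amax=5)
E
```

```text
t 5.75 pos [0.499  0.1726 0.3915] q [ 0.1898 -0.1994  1.8748  0.0112  1.3671 -1.6554] op 0.0492 F [-0.066   0.8461 -1.707 ]
[[[-1.3,2,-0.2],[0,1.9,-0.2]],[[-1.3,2,-0.2],[0.1,1.9,-0.1]],[[-1.2,2,-0.2],[0,1.9,-0.2]]]
```

Call:
jog_arm([
  [[-1.2, 1.8, -0.2], [0, 1.9, -0.2]],
  [[-1, 1.5, -0.2], [0, 1.9, -0.1]],
  [[-0.6, 0.6, -0.2], [0, 1, -0.2]],
  [[0, 0, 0], [0, 0, 0]],
  [[0, 0, 0], [0, 0, 0]],
])

```text
t: 6.25
tool_pos: [0.5169, 0.2237, 0.3898]
tool_rot: [-0.451, 3.108, 0.007]
contact_force: [-0.3, 0.3, -3.1]
opening: 0.0491
```

```bash
python3 - <<'E'
from p import *
U=tool(106.1)
plan([(J+[0,0,.40],U)],vmax=3,amax=5)
for n in("top","scene"): cv2.imwrite(f"pics/{n}3.png",ctrl.get_image(n)[:,:,::-1])
crop("pics/scene3.png","pics/s3c.png",360,80,130,210,3);crop("pics/top3.png","pics/t3c.png",160,110,130,140,3)
E
```

```text
t 6.25 pos [0.5169 0.2237 0.3898] q [ 0.2754 -0.0851  1.7741  0.0046  1.4513 -1.5841] op 0.0491 F [-0.2672  0.2909 -3.1168]
[[[-0.68,1.56,-1.01],[0.3,0.1,0.4]]]
```

View pics/s3c.png

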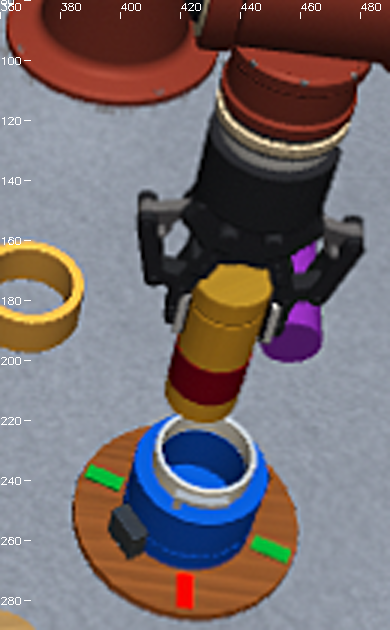

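View pics/t3c.png

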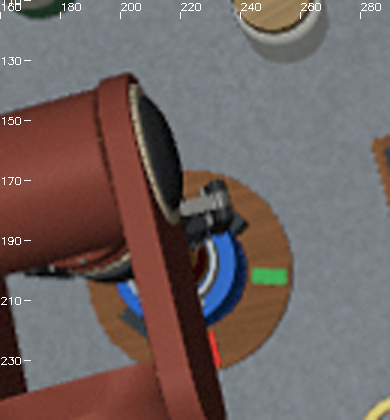

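Call:
jog_arm([
  [[-0.4, 0.9, 0], [0.2, 0.1, 0.3]],
  [[0, 0, 0], [0, 0, 0]],
  [[-0.1, 0.3, 0], [0, 0, 0]],
  [[0, 0, 0], [0, 0, 0]],
])

```text
t: 6.75
tool_pos: [0.5179, 0.2355, 0.3909]
tool_rot: [-0.437, 3.109, 0.002]
contact_force: [-0.4, -0.1, -2.0]
opening: 0.049
```

```bash
cat >> p.py <<'E'
th=np.linspace(0,2*np.pi,60)
def circ(c,r,M): return np.array(c)+r*(np.cos(th)[:,None]*M[:,0]+np.sin(th)[:,None]*M[:,1])
E
python3 - <<'E'
from p import *
U=tool(106.1)
plan([(J+[0,0,.39],U)],vmax=3,amax=5)
o=ctrl.get_obs();p=o["tool_pos"];M=R.from_rotvec(o["tool_rot"]).as_matrix()
im=ctrl.get_image("scene")[:,:,::-1];im=cv2.resize(im,None,fx=4,fy=4,interpolation=cv2.INTER_CUBIC)
for d in(.1257,.2457): 
    cv2.polylines(im,[np.int32((proj("scene",circ(p+M@[-.001,0,d],.025,M))+.5)*4)],True,(255,255,255),1)
cv2.imwrite("pics/s4.png",im[520:1120,1480:1960])
E
```

```text
t 6.75 pos [0.5179 0.2355 0.3909] q [ 0.2959 -0.0719  1.7599  0.0007  1.4518 -1.5541] op 0.049 F [-0.373  -0.1193 -2.0434]
[[[-0.24,0.45,0.09],[0,0.1,-0.1]]]
```

View pics/s4.png

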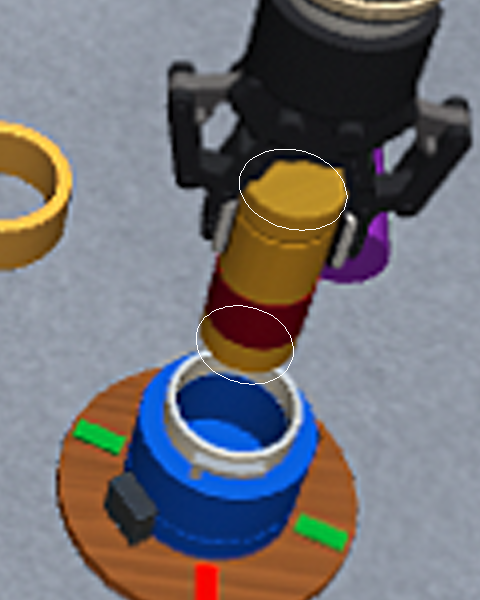

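Call:
jog_arm([
  [[-0.2, 0.35, 0], [0, 0.1, -0.1]],
  [[0, 0, 0], [0, 0, 0]],
  [[0, 0, 1], [0, 0, 0]],
  [[0, 0, 1.5], [0, 0, 0]],
  [[0, 0, 1], [0, 0, 0]],
  [[0, 0, 0], [0, 0, 0]],
])

```text
t: 7.4
tool_pos: [0.5186, 0.2394, 0.3521]
tool_rot: [0.439, -3.109, -0.0]
contact_force: [-0.1, 0.3, -3.4]
opening: 0.0489
```

```bash
python3 - <<'E'
from p import *
plan([(J+[0,0,.2765],tool(106.1))],vmax=1.5,amax=5)
E
```

```text
t 7.4 pos [0.5186 0.2394 0.3521] q [ 0.3022 -0.0364  1.7916  0.0003  1.3875 -1.5495] op 0.0489 F [-0.1248  0.3117 -3.3629]
[[[-0,0,1.3],[0,-0,-0]],[[-0,0,1.3],[0,-0,-0]],[[-0,0,1.2],[0,-0,-0]],[[-0,0,1.3],[0,-0,-0]],[[-0,0,1.2],[0,-0,-0]],[[-0.1,0.1,1.3],[0,-0.1,-0]]]
```

Call:
jog_arm([
  [[0, 0, 1], [0, 0, 0]],
  [[0, 0, 1.2], [0, 0, 0]],
  [[0, 0, 1.2], [0, 0, 0]],
  [[0, 0, 1.2], [0, 0, 0]],
  [[0, 0, 0.6], [0, 0, 0]],
  [[0, 0, 0], [0, 0, 0]],
])

```text
t: 8.0
tool_pos: [0.5181, 0.2391, 0.2937]
tool_rot: [0.439, -3.107, 0.001]
contact_force: [0.6, -0.1, -2.1]
opening: 0.0492
```

```bash
python3 - <<'E'
from p import *
plan([(J+[0,0,.2765],tool(106.1))],vmax=1.5,amax=5)
E
```

```text
t 8.0 pos [0.5181 0.2391 0.2937] q [ 0.302   0.0196  1.8383  0.0004  1.2877 -1.5495] op 0.0492 F [ 0.587  -0.1042 -2.0906]
[[[-0.1,0.1,0.9],[0,-0.1,-0]],[[-0,0,0.8],[0,-0.1,-0]]]
```

Call:
jog_arm([
  [[-0.1, 0.1, 0.6], [0, -0.1, 0]],
  [[0, 0, 0.4], [0, 0, 0]],
  [[0, 0, 0.3], [0, 0, 0]],
  [[0, 0, 0], [0, 0, 0]],
])

```text
t: 8.4
tool_pos: [0.5193, 0.2407, 0.2807]
tool_rot: [0.439, -3.111, -0.0]
contact_force: [0.1, -0.6, -2.5]
opening: 0.049
```

```bash
python3 - <<'E'
from p import *
plan([(J+[0,0,.2765],tool(106.1))],vmax=1.5,amax=5)
E
```

```text
t 8.4 pos [0.5193 0.2407 0.2807] q [ 0.304   0.0375  1.8435  0.0003  1.2607 -1.5476] op 0.049 F [ 0.0638 -0.5663 -2.5258]
[[[0.03,-0.01,0.42],[0,-0,-0]]]
```

Call:
jog_arm([
  [[0, 0, 0.25], [0, 0, 0]],
  [[0, 0, 0.2], [0, 0, 0]],
  [[0, 0, 0], [0, 0, 0]],
])

```text
t: 8.7
tool_pos: [0.5196, 0.2408, 0.2767]
tool_rot: [-0.439, 3.109, 0.001]
contact_force: [0.4, -0.8, -3.6]
opening: 0.049
```

```bash
python3 - <<'E'
from p import *
plan([(J+[0,0,.2765],tool(106.1))],vmax=1.5,amax=5)
E
```

```text
t 8.7 pos [0.5196 0.2408 0.2767] q [ 0.3039  0.0425  1.8456  0.0003  1.2519 -1.5476] op 0.049 F [ 0.4009 -0.8175 -3.6024]
[[[0.07,-0.01,0.02],[0,0.1,-0]]]
```

Not touching yet, so I'll go down in 1–2 mm steps.

Call:
jog_arm([
  [[0, 0, 0.15], [0, 0, 0]],
  [[0, 0, 0], [0, 0, 0]],
  [[0, 0, 0.1], [0, 0, 0]],
  [[0, 0, 0], [0, 0, 0]],
])

```text
t: 9.1
tool_pos: [0.5197, 0.2408, 0.2744]
tool_rot: [-0.439, 3.109, 0.001]
contact_force: [-0.3, 0.1, -3.0]
opening: 0.0491
```

Call:
jog_arm([
  [[0, 0, 0.15], [0, 0, 0]],
  [[0, 0, 0], [0, 0, 0]],
  [[0, 0, 0.1], [0, 0, 0]],
  [[0, 0, 0], [0, 0, 0]],
])

```text
t: 9.5
tool_pos: [0.5204, 0.241, 0.2736]
tool_rot: [-0.439, 3.106, 0.002]
contact_force: [-0.0, -0.4, -1.8]
opening: 0.0487
```

Call:
jog_arm([
  [[0, 0, 0.15], [0, 0, 0]],
  [[0, 0, 0.1], [0, 0, 0]],
  [[0, 0, 0], [0, 0, 0]],
])

```text
t: 9.8
tool_pos: [0.5208, 0.2413, 0.2736]
tool_rot: [-0.439, 3.106, 0.001]
contact_force: [-0.2, -0.2, -2.5]
opening: 0.049
```

```bash
python3 - <<'E'
from p import *
cv2.imwrite("pics/s5.png",ctrl.get_image("scene")[:,:,::-1]);crop("pics/s5.png","pics/s5c.png",370,130,120,160,4)
E
```

```text
(no output)
```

View pics/s5c.png

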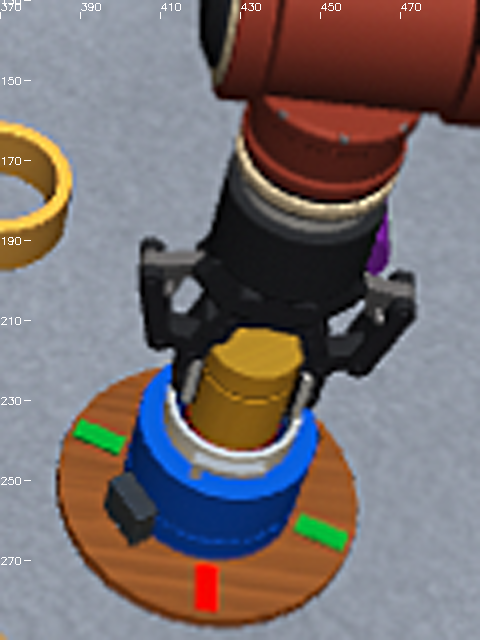

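Call:
jog_arm([
  [[0, 0, 0.4], [0, 0, 0]],
  [[0, 0, 0.3], [0, 0, 0]],
  [[0, 0, 0], [0, 0, 0]],
])

```text
t: 10.15
tool_pos: [0.5225, 0.2419, 0.274]
tool_rot: [-0.439, 3.102, 0.002]
contact_force: [0.3, -0.5, -2.5]
opening: 0.0489
```

It's resting on the floor, since z has stopped. I'll open partly and rise.

Call:
jog_arm([
  [[0, 0, 0], [0, 0, 0]],
  [[0, 0, 0], [0, 0, 0]],
  [[0, 0, 0], [0, 0, 0]],
  [[0, 0, 0], [0, 0, 0]],
  [[0, 0, 0], [0, 0, 0]],
], fingers=1)

```text
t: 10.65
tool_pos: [0.5226, 0.2419, 0.2727]
tool_rot: [-0.439, 3.101, 0.002]
contact_force: [-0.6, -0.2, 0.3]
opening: 0.0852
```

Call:
jog_arm([
  [[0, 0, -1], [0, 0, 0]],
  [[0, 0, -2], [0, 0, 0]],
  [[0, 0, -3], [0, 0, 0]],
  [[0, 0, -3], [0, 0, 0]],
  [[0, 0, -3], [0, 0, 0]],
])

```text
t: 11.15
tool_pos: [0.5201, 0.241, 0.392]
tool_rot: [0.439, -3.108, 0.001]
contact_force: [0.5, 0.2, -0.5]
opening: 0.0857
```

```bash
python3 - <<'E'
from p import *
cv2.imwrite("pics/s6.png",ctrl.get_image("scene")[:,:,::-1]);crop("pics/s6.png","pics/s6c.png",370,130,120,160,4)
plan([(J*.6+LID*.4+[0,0,.42],tool(30)),(LID+[0,0,.36],tool(-22.4))])
E
```

```text
t 11.2 pos [0.5214 0.2415 0.3992] q [ 0.3042 -0.0654  1.7396 -0.      1.4591 -1.5475] op 0.0855 F [1.9952 1.0722 3.6904]
[[[0.8,-2.1,-0.2],[0,0,8.5]],[[0.5,-2.1,-0.2],[0,0,8.4]],[[0.2,-2.2,-0.2],[0.1,0,8.5]],[[-0.1,-2.2,-0.3],[0,0.1,8.4]],[[-0.4,-2.2,-0.2],[0.1,0,8.5]],[[-0.8,-2.1,-0.3],[0,0.1,8.4]],[[-1.1,-1.9,-0.2],[0.1,0,8.5]],[[-1.3,-1.8,-0.3],[0,0.1,8.4]]]
[[[-1.6,-1.6,-0.2],[0.1,0,8.5]],[[-3.5,-2.5,0.9],[0,0,7.5]],[[-3.7,-2,0.9],[0,0,7.5]],[[-4,-1.5,0.8],[0,0,7.5]],[[-4.1,-0.9,0.9],[0,0,7.5]],[[-4.2,-0.4,0.8],[0,0,7.5]],[[-4.3,0.1,0.9],[0,0,7.4]],[[-4.2,0.7,0.8],[0,0,7.5]]]
```

View pics/s6c.png

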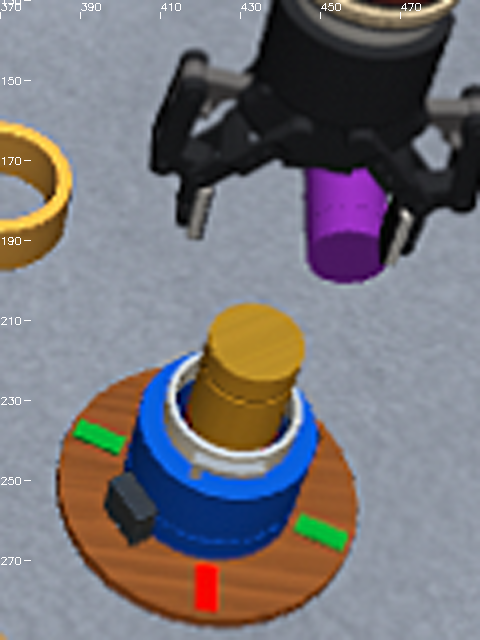

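The tin stands upright in the shell, with its top disc at (433.7,215.7), and the gripper is clear. Now the lid.

Call:
jog_arm([
  [[0.8, -2.1, -0.2], [0, 0, 8.5]],
  [[0.5, -2.1, -0.2], [0, 0, 8.4]],
  [[0.2, -2.2, -0.2], [0.1, 0, 8.5]],
  [[-0.1, -2.2, -0.3], [0, 0.1, 8.4]],
  [[-0.4, -2.2, -0.2], [0.1, 0, 8.5]],
  [[-0.8, -2.1, -0.3], [0, 0.1, 8.4]],
  [[-1.1, -1.9, -0.2], [0.1, 0, 8.5]],
  [[-1.3, -1.8, -0.3], [0, 0.1, 8.4]],
])

```text
t: 12.0
tool_pos: [0.4998, 0.0618, 0.4272]
tool_rot: [1.391, 2.803, 0.016]
contact_force: [0.4, -0.4, 0.2]
opening: 0.0855
```

```bash
python3 - <<'E'
from p import *
plan([(LID+[0,0,.36],tool(-22.4))])
E
```

```text
t 12.0 pos [0.4998 0.0618 0.4272] q [-0.0257 -0.2607  1.8661  0.004   1.52   -0.6755] op 0.0855 F [ 0.4494 -0.4375  0.1684]
[[[-2.9,-2.7,0.8],[0.1,-0,7.5]],[[-3.2,-2.3,0.8],[0.1,-0,7.4]],[[-3.5,-1.8,0.8],[0.1,-0,7.5]],[[-3.7,-1.3,0.8],[0.1,-0,7.4]],[[-3.9,-0.9,0.9],[0.1,-0,7.5]],[[-3.9,-0.3,0.8],[0.2,-0,7.4]],[[-4,0.2,0.9],[0.1,-0.1,7.5]],[[-3.9,0.6,0.8],[0.1,-0,7.4]]]
```

Call:
jog_arm([
  [[-2.9, -2.7, 0.8], [0.1, 0, 7.5]],
  [[-3.2, -2.3, 0.8], [0.1, 0, 7.4]],
  [[-3.5, -1.8, 0.8], [0.1, 0, 7.5]],
  [[-3.7, -1.3, 0.8], [0.1, 0, 7.4]],
  [[-3.9, -0.9, 0.9], [0.1, 0, 7.5]],
  [[-3.5, -0.3, 0.8], [0.2, 0, 7.0]],
  [[-2, 0.2, 0.7], [0.1, 0, 5]],
  [[0, 0, 0], [0, 0, 0]],
])

```text
t: 12.8
tool_pos: [0.4724, -0.2012, 0.3752]
tool_rot: [2.473, 1.919, 0.017]
contact_force: [-0.2, 0.5, -0.2]
opening: 0.0853
```

```bash
python3 - <<'E'
from p import *
plan([(LID+[0,0,.36],tool(-22.4))],vmax=2,amax=4)
E
```

```text
t 12.8 pos [ 0.4724 -0.2012  0.3752] q [-0.5489 -0.2026  1.9042  0.0064  1.4258 -0.2987] op 0.0853 F [-0.1537  0.4842 -0.2152]
[[[-1.7,0.4,0.5],[0.3,-0.1,2.7]],[[-1.6,0.5,0.5],[0.3,-0,2.7]],[[-1.7,0.6,0.5],[0.3,-0.1,2.6]]]
```

Call:
jog_arm([
  [[-1.5, 0.3, 0.5], [0.3, -0.1, 2.5]],
  [[-1.3, 0.4, 0.5], [0.3, 0, 2.3]],
  [[-0.8, 0.2, 0], [0.2, 0, 1.2]],
  [[0, 0, 0], [0, 0, 0]],
  [[0, 0, 0], [0, 0, 0]],
])

```text
t: 13.3
tool_pos: [0.4716, -0.2397, 0.366]
tool_rot: [2.582, 1.788, 0.004]
contact_force: [0.3, 0.5, -0.3]
opening: 0.0855
```

```bash
python3 - <<'E'
from p import *
plan([(LID+[0,0,.34],tool(-22.4))],vmax=2,amax=4)
E
```

```text
t 13.3 pos [ 0.4716 -0.2397  0.366 ] q [-0.6113 -0.1524  1.8758  0.0019  1.4161 -0.2522] op 0.0855 F [ 0.3139  0.5151 -0.3003]
[[[-0.6,0.2,1.3],[0.1,-0,0.9]],[[-0.6,0.3,1.3],[0,-0.1,0.9]]]
```

Call:
jog_arm([
  [[-0.5, 0.2, 1], [0.1, 0, 0.7]],
  [[-0.4, 0.2, 1.2], [0, 0, 0.6]],
  [[0, 0, 0.8], [0, 0, 0.2]],
  [[0, 0, 0], [0, 0, 0]],
])

```text
t: 13.7
tool_pos: [0.4724, -0.249, 0.3333]
tool_rot: [-2.605, -1.754, -0.003]
contact_force: [-0.3, 0.5, -0.5]
opening: 0.0852
```

```bash
python3 - <<'E'
from p import *
plan([(LID+[0,0,.273],tool(-22.4))],vmax=1.5,amax=4)
for n in("top","scene"): cv2.imwrite(f"pics/{n}7.png",ctrl.get_image(n)[:,:,::-1])
crop("pics/scene7.png","pics/a.png",190,60,110,130,3);crop("pics/top7.png","pics/b.png",380,160,110,130,3)
cv2.imwrite("pics/x7.png",np.hstack([cv2.imread("pics/a.png"),cv2.imread("pics/b.png")]))
E
```

```text
t 13.7 pos [ 0.4724 -0.249   0.3333] q [-0.6249 -0.1106  1.8943  0.0019  1.358  -0.2397] op 0.0852 F [-0.3036  0.4524 -0.4689]
[[[-0.1,0,1.2],[0,-0,0.1]],[[-0.1,0,1.2],[0,-0,0.1]],[[-0.1,0,1.2],[0,-0,0]],[[-0.1,0,1.2],[0,-0.1,0.1]],[[0,0.1,1.2],[0,-0,0]]]
```

View pics/x7.png

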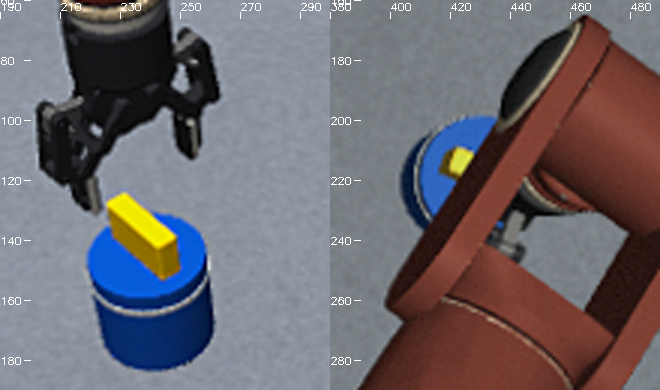

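The jaws straddle the handle across its width, as planned. Descending.

Call:
jog_arm([
  [[-0.1, 0, 1], [0, 0, 0.1]],
  [[-0.1, 0, 1.2], [0, 0, 0.1]],
  [[-0.1, 0, 1.2], [0, 0, 0]],
  [[0, 0, 1], [0, 0, 0]],
  [[0, 0, 0.4], [0, 0, 0]],
  [[0, 0, 0], [0, 0, 0]],
])

```text
t: 14.4
tool_pos: [0.4715, -0.2519, 0.2824]
tool_rot: [2.608, 1.75, 0.004]
contact_force: [0.2, 0.1, 0.5]
opening: 0.0857
```

```bash
python3 - <<'E'
from p import *
plan([(LID+[0,0,.273],tool(-22.4))],vmax=1.5,amax=4)
E
```

```text
t 14.4 pos [ 0.4715 -0.2519  0.2824] q [-0.6302 -0.0549  1.9322  0.002   1.2624 -0.242 ] op 0.0857 F [0.2117 0.0967 0.521 ]
[[[-0.09,0.06,0.94],[0.1,-0.1,0.1]]]
```

Call:
jog_arm([
  [[-0.1, 0, 0.4], [0.1, 0, 0.1]],
  [[0, 0, 0.3], [0, 0, 0]],
  [[0, 0, 0], [0, 0, 0]],
])

```text
t: 14.7
tool_pos: [0.4714, -0.253, 0.2753]
tool_rot: [2.61, 1.748, 0.003]
contact_force: [0.1, -0.3, -0.1]
opening: 0.0853
```

Call:
jog_arm([
  [[0, 0, 0], [0, 0, 0]],
  [[0, 0, 0], [0, 0, 0]],
  [[0, 0, 0], [0, 0, 0]],
  [[0, 0, 0], [0, 0, 0]],
  [[0, 0, 0], [0, 0, 0]],
  [[0, 0, 0], [0, 0, 0]],
  [[0, 0, 0], [0, 0, 0]],
  [[0, 0, 0], [0, 0, 0]],
], fingers=-1, grip_force=60)

```text
t: 15.5
tool_pos: [0.4718, -0.2533, 0.2767]
tool_rot: [2.608, 1.746, 0.004]
contact_force: [0.2, -0.6, 0.2]
opening: 0.0192
```

```bash
python3 - <<'E'
from p import *
plan([(LID+[0,0,.273],tool(-22.4))],vmax=1.5,amax=4)
cv2.imwrite(f"pics/s8.png",ctrl.get_image("scene")[:,:,::-1])
crop("pics/s8.png","pics/a.png",190,60,110,130,4)
E
```

```text
t 15.5 pos [ 0.4718 -0.2533  0.2767] q [-0.632  -0.0462  1.9341  0.0015  1.25   -0.2419] op 0.0192 F [ 0.1718 -0.557   0.2318]
[[[0.03,-0.02,0.37],[0.2,-0,0]]]
```

View pics/a.png

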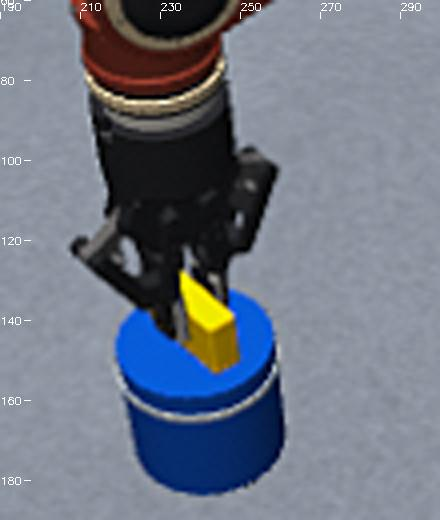

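Call:
jog_arm([
  [[0, 0, -1], [0, 0, 0]],
  [[0, 0, -2], [0, 0, 0]],
  [[0, 0, -3], [0, 0, 0]],
  [[0, 0, -4], [0, 0, 0]],
  [[0, 0, -4], [0, 0, 0]],
  [[0, 0, -3], [0, 0, 0]],
  [[0, 0, -1], [0, 0, 0]],
  [[0, 0, 0], [0, 0, 0]],
])

```text
t: 16.35
tool_pos: [0.4699, -0.2522, 0.4618]
tool_rot: [-2.606, -1.745, 0.001]
contact_force: [0.4, -0.5, -2.3]
opening: 0.0187
```

```bash
python3 - <<'E'
from p import *
plan([(J+[0,0,.47],tool(-2.9))],vmax=3.5,amax=4)
cv2.imwrite(f"pics/s9.png",ctrl.get_image("scene")[:,:,::-1])
crop("pics/s9.png","pics/a.png",190,20,110,130,4)
E
```

```text
t 16.35 pos [ 0.4699 -0.2522  0.4618] q [-0.6324 -0.1943  1.7533  0.0015  1.5878 -0.2419] op 0.0187 F [ 0.4189 -0.5004 -2.305 ]
[[[3.2,-0.9,-0],[-0,-0,-1.3]],[[3.2,-0.9,-0],[-0,-0,-1.3]],[[3.2,-0.8,-0],[-0,-0,-1.3]],[[3.2,-0.7,-0.1],[-0,-0,-1.3]],[[3.2,-0.7,-0],[-0,-0,-1.3]],[[3.2,-0.6,-0.1],[-0,-0,-1.3]],[[3.3,-0.5,-0],[-0,-0,-1.3]],[[3.3,-0.4,-0.1],[-0,-0,-1.3]]]
[[[3.3,-0.4,-0],[-0,-0,-1.3]],[[3.3,-0.3,-0.1],[-0,-0,-1.3]],[[3.3,-0.2,-0],[-0,-0,-1.3]],[[3.3,-0.1,-0.1],[-0.1,-0.1,-1.3]],[[3.3,-0.1,-0],[-0,-0,-1.3]],[[3.3,0,-0.1],[-0.1,-0.1,-1.3]],[[3.3,0.1,-0],[-0,-0,-1.3]]]
```

View pics/a.png

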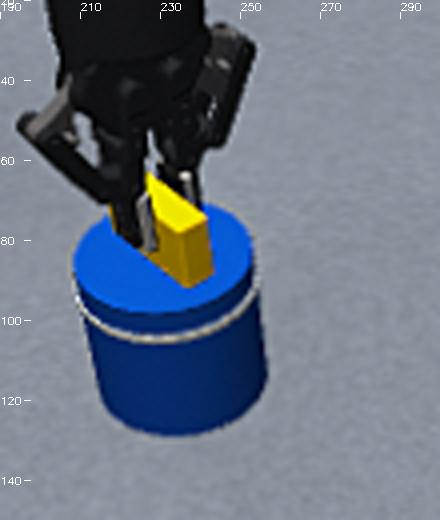

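The lid is lifted and hangs level. Carrying it to the jig.

Call:
jog_arm([
  [[2, -0.5, -0.1], [0, 0, -1]],
  [[3, -0.9, -0.1], [0, 0, -1.3]],
  [[3.2, -0.8, 0], [0, 0, -1.3]],
  [[3.2, -0.7, -0.1], [0, 0, -1.3]],
  [[3.2, -0.7, 0], [0, 0, -1.3]],
  [[3.2, -0.6, -0.1], [0, 0, -1.3]],
  [[3.3, -0.5, 0], [0, 0, -1.3]],
  [[3.3, -0.4, -0.1], [0, 0, -1.3]],
])

```text
t: 17.2
tool_pos: [0.4941, 0.0018, 0.4442]
tool_rot: [-2.42, -1.945, 0.029]
contact_force: [0.1, 0.1, -1.4]
opening: 0.0191
```

```bash
python3 - <<'E'
from p import *
plan([(J+[0,0,.47],tool(-2.9))],vmax=3.5,amax=4)
E
```

```text
t 17.2 pos [0.4941 0.0018 0.4442] q [-0.1496 -0.2781  1.8524  0.0113  1.6069  0.067 ] op 0.0191 F [ 0.137   0.1115 -1.3789]
[[[3.4,-0.4,-0.3],[-0.3,-0.1,-1.4]],[[3.4,-0.3,-0.3],[-0.3,-0.1,-1.3]],[[3.4,-0.2,-0.4],[-0.3,-0.1,-1.4]],[[3.4,-0.2,-0.3],[-0.3,-0.1,-1.3]],[[3.5,-0.1,-0.4],[-0.4,-0.1,-1.4]],[[3.4,0,-0.4],[-0.3,-0.1,-1.3]],[[3.5,0.2,-0.3],[-0.4,-0.1,-1.4]]]
```

Call:
jog_arm([
  [[3, -0.4, -0.8], [-0.3, -0.1, -1.4]],
  [[3, -0.3, -0.7], [-0.3, -0.1, -1.3]],
  [[2.5, -0.2, -0.6], [-0.3, -0.1, -1.4]],
  [[1, -0.1, -0.5], [-0.3, -0.1, -1]],
  [[0, 0, 0], [0, 0, 0]],
])

```text
t: 17.7
tool_pos: [0.5011, 0.1039, 0.4568]
tool_rot: [-2.324, -2.066, 0.041]
contact_force: [-0.3, 0.8, -2.0]
opening: 0.0188
```

```bash
python3 - <<'E'
from p import *
plan([(J+[0,0,.47],tool(-2.9))],vmax=3,amax=4)
E
```

```text
t 17.7 pos [0.5011 0.1039 0.4568] q [ 0.0571 -0.2375  1.7984  0.009   1.6212  0.1749] op 0.0188 F [-0.3407  0.8137 -2.0412]
[[[2.8,0,-0.3],[-0.5,-0,-0.8]],[[2.7,0.1,-0.2],[-0.5,-0,-0.8]],[[2.8,0.1,-0.3],[-0.5,-0.1,-0.7]],[[2.7,0.1,-0.3],[-0.4,-0,-0.8]],[[2.8,0.2,-0.2],[-0.5,-0.1,-0.7]]]
```

Call:
jog_arm([
  [[2.2, 0, -0.6], [-0.5, 0, -0.8]],
  [[2.5, 0.1, -0.6], [-0.5, 0, -0.8]],
  [[2.5, 0.1, -0.6], [-0.5, -0.1, -0.7]],
  [[2, 0.1, -0.4], [-0.4, 0, -0.8]],
  [[1, 0.1, -0.2], [-0.4, 0, -0.5]],
  [[0, 0, 0], [0, 0, 0]],
])

```text
t: 18.3
tool_pos: [0.5167, 0.202, 0.4713]
tool_rot: [-2.286, -2.147, 0.023]
contact_force: [-0.1, 0.9, -2.3]
opening: 0.019
```

```bash
python3 - <<'E'
from p import *
plan([(J+[0,0,.47],tool(-2.9))],vmax=3,amax=4)
E
```

```text
t 18.3 pos [0.5167 0.202  0.4713] q [ 0.239  -0.1421  1.6916 -0.0025  1.6072  0.3013] op 0.019 F [-0.1222  0.8729 -2.3235]
[[[1.9,-0,0.1],[-0.4,0.2,-0.3]],[[2,0,0],[-0.4,0.2,-0.4]]]
```

Call:
jog_arm([
  [[1.4, 0, 0], [-0.4, 0.2, -0.3]],
  [[1.2, 0, 0], [-0.4, 0.2, -0.3]],
  [[0.5, 0, 0], [0, 0, 0]],
  [[0, 0, 0], [0, 0, 0]],
  [[0, 0, 0], [0, 0, 0]],
])

```text
t: 18.8
tool_pos: [0.5189, 0.2327, 0.4688]
tool_rot: [-2.281, -2.16, 0.004]
contact_force: [-0.2, -0.4, -2.2]
opening: 0.0188
```

```bash
python3 - <<'E'
from p import *
plan([(J+[0,0,.46],tool(-2.9))],vmax=3,amax=4)
E
```

```text
t 18.8 pos [0.5189 0.2327 0.4688] q [ 0.291  -0.1107  1.6671 -0.0011  1.5877  0.3459] op 0.0188 F [-0.1535 -0.414  -2.2443]
[[[0.78,-0.03,0.88],[-0.1,0.1,-0.2]]]
```

Call:
jog_arm([
  [[0.6, 0, 0.5], [-0.1, 0.1, -0.2]],
  [[0, 0, 0], [0, 0, 0]],
  [[0.1, 0, 0], [0, 0, 0]],
  [[0, 0, 0], [0, 0, 0]],
])

```text
t: 19.2
tool_pos: [0.5193, 0.2397, 0.4633]
tool_rot: [2.278, 2.163, -0.001]
contact_force: [-0.4, -0.1, -1.8]
opening: 0.019
```

```bash
python3 - <<'E'
from p import *
plan([(J+[0,0,.46],tool(-2.9))],vmax=3,amax=4)
o=ctrl.get_obs();p=o["tool_pos"];M=R.from_rotvec(o["tool_rot"]).as_matrix()
im=ctrl.get_image("scene")[:,:,::-1];im=cv2.resize(im,None,fx=4,fy=4,interpolation=cv2.INTER_CUBIC)
for d,r in((.2767,.0485),(.1867,.0485)): 
    cv2.polylines(im,[np.int32((proj("scene",circ(p+M@[0,0,d],r,M))+.5)*4)],True,(255,255,255),1)
cv2.polylines(im,[np.int32((proj("scene",circ(J+[0,0,.075],.0485,M))+.5)*4)],True,(0,255,255),1)
cv2.imwrite("pics/s10.png",im[520:1120,1480:1960])
E
```

```text
t 19.2 pos [0.5193 0.2397 0.4633] q [ 0.3025 -0.1015  1.6676 -0.0003  1.5758  0.3545] op 0.019 F [-0.441  -0.1483 -1.8273]
[[[0.08,-0.03,0.33],[-0,0,-0.1]]]
```

View pics/s10.png

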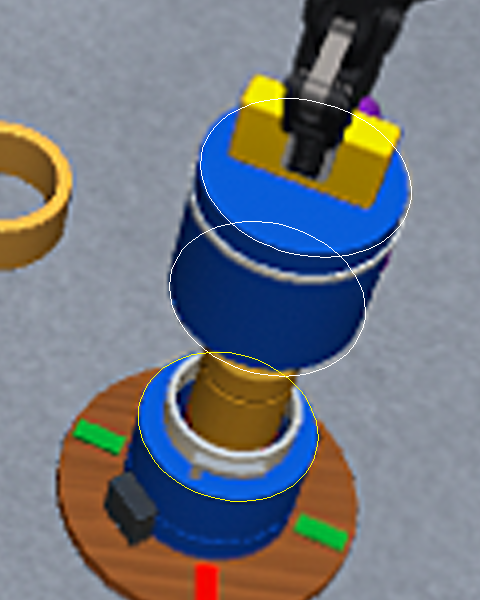

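The lid hangs level over the tin, with its handle parallel to the line through the green marks. Lowering.

Call:
jog_arm([
  [[0.05, 0, 1], [0, 0, 0]],
  [[0, 0, 1.5], [0, 0, 0]],
  [[0, 0, 1.5], [0, 0, 0]],
  [[0, 0, 1.5], [0, 0, 0]],
  [[0, 0, 1], [0, 0, 0]],
  [[0, 0, 0], [0, 0, 0]],
])

```text
t: 19.85
tool_pos: [0.5187, 0.2397, 0.3903]
tool_rot: [-2.278, -2.162, 0.006]
contact_force: [0.1, -0.1, -2.7]
opening: 0.0188
```

```bash
python3 - <<'E'
from p import *
plan([(J+[0,0,.3517],tool(-2.9))],vmax=10,amax=4)
E
```

```text
t 19.85 pos [0.5187 0.2397 0.3903] q [ 0.3027 -0.0642  1.7533 -0.0005  1.4562  0.3552] op 0.0188 F [ 0.0989 -0.1484 -2.6899]
[[[0.09,0.04,3.86],[-0.2,0.1,-0.1]]]
```

Call:
jog_arm([
  [[0.06, 0, 0.6], [-0.1, 0.1, 0]],
  [[0, 0, 0.8], [0, 0, 0]],
  [[0, 0, 0.6], [0, 0, 0]],
  [[0, 0, 0.3], [0, 0, 0]],
  [[0, 0, 0], [0, 0, 0]],
])

```text
t: 20.35
tool_pos: [0.519, 0.2404, 0.3661]
tool_rot: [-2.279, -2.162, -0.001]
contact_force: [0.2, -0.1, -1.5]
opening: 0.019
```

```bash
python3 - <<'E'
from p import *
plan([(J+[0,0,.3517],tool(-2.9))],vmax=10,amax=4)
E
```

```text
t 20.35 pos [0.519  0.2404 0.3661] q [ 0.3036 -0.0461  1.7771  0.0006  1.4105  0.356 ] op 0.019 F [ 0.2029 -0.0817 -1.4585]
[[[0,-0,1.44],[-0,-0,-0.1]]]
```

Call:
jog_arm([
  [[0, 0, 0.4], [0, 0, 0]],
  [[0, 0, 0.4], [0, 0, 0]],
  [[0, 0, 0.3], [0, 0, 0]],
  [[0, 0, 0], [0, 0, 0]],
])

```text
t: 20.75
tool_pos: [0.5193, 0.2405, 0.3552]
tool_rot: [2.279, 2.162, 0.003]
contact_force: [-0.4, 0.1, -0.9]
opening: 0.0188
```

Call:
jog_arm([
  [[0, 0, 0.25], [0, 0, 0]],
  [[0, 0, 0.2], [0, 0, 0]],
  [[0, 0, 0], [0, 0, 0]],
  [[0, 0, 0.2], [0, 0, 0]],
  [[0, 0, 0], [0, 0, 0]],
])

```text
t: 21.25
tool_pos: [0.5198, 0.2409, 0.3522]
tool_rot: [2.278, 2.162, 0.008]
contact_force: [0.7, 0.1, -1.2]
opening: 0.0192
```

```bash
python3 - <<'E'
from p import *
plan([(J+[0,0,.3517],tool(-2.9))],vmax=10,amax=4)
cv2.imwrite(f"pics/s11.png",ctrl.get_image("scene")[:,:,::-1])
crop("pics/s11.png","pics/a.png",370,130,120,160,4)
E
```

```text
t 21.25 pos [0.5198 0.2409 0.3522] q [ 0.304  -0.0339  1.789   0.001   1.3813  0.356 ] op 0.0192 F [ 0.6983  0.0901 -1.2349]
[[[-0.05,-0.08,0.05],[0.3,-0.2,-0.1]]]
```

View pics/a.png

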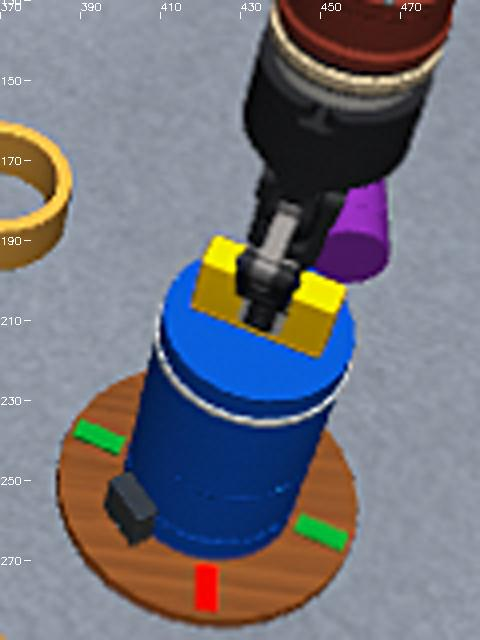

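The lid is seated on the shoulder: TCP z is 0.3522 against the expected 0.3517, and the handle lies over the green marks. Twisting clockwise.

Call:
jog_arm([
  [[0, 0, 0], [0, 0, 3]],
  [[0, 0, 0], [0, 0, 5]],
  [[0, 0, 0], [0, 0, 5]],
  [[0, 0, 0], [0, 0, 5]],
  [[0, 0, 0], [0, 0, 5]],
  [[0, 0, 0], [0, 0, 5]],
  [[0, 0, 0], [0, 0, 3]],
  [[0, 0, 0], [0, 0, 0]],
])

```text
t: 22.1
tool_pos: [0.5202, 0.2401, 0.3517]
tool_rot: [2.787, 1.444, 0.007]
contact_force: [-0.2, 1.1, 0.1]
opening: 0.0186
```

```bash
cat >> p.py <<'E'
def yaw():
    o=ctrl.get_obs();M=R.from_rotvec(o["tool_rot"]).as_matrix();print("jaw yaw",np.degrees(np.arctan2(M[1,1],M[0,1])),"tilt z",M[:,2],"torque",o["wrist_torque"],"F",o["contact_force"])
E
python3 - <<'E'
from p import *
yaw();plan([(J+[0,0,.3517],tool(-72.9))],vmax=10,amax=6)
E
```

```text
jaw yaw -35.21822325944823 tilt z [ 0.0053 -0.0008 -1.    ] torque [ 0.053   0.1647 -0.036 ] F [-0.2212  1.1323  0.1029]
t 22.1 pos [0.5202 0.2401 0.3517] q [ 0.3031 -0.0333  1.7893 -0.0024  1.3808  0.9182] op 0.0186 F [-0.2212  1.1323  0.1029]
[[[-0,-0,0],[0,-0,5.4]],[[-0,-0,0],[0,-0,5.4]],[[-0,-0,0],[0,-0,5.4]],[[-0,-0,0],[0,-0.1,5.4]],[[-0,-0,0],[0.1,-0.1,5.4]],[[-0,-0,0],[0,-0,5.3]],[[-0.1,-0.1,0],[0.1,-0.1,5.4]]]
```

Call:
jog_arm([
  [[0, 0, 0], [0, 0, 4]],
  [[0, 0, 0], [0, 0, 5]],
  [[0, 0, 0], [0, 0, 5]],
  [[0, 0, 0], [0, 0, 5]],
  [[0, 0, 0], [0, 0, 5]],
  [[0, 0, 0], [0, 0, 4]],
  [[0, 0, 0], [0, 0, 2]],
  [[0, 0, 0], [0, 0, 0]],
])

```text
t: 22.9
tool_pos: [0.5203, 0.2396, 0.3518]
tool_rot: [3.068, 0.657, 0.006]
contact_force: [-0.6, 0.1, 0.9]
opening: 0.019
```

```bash
python3 - <<'E'
from p import *
yaw();plan([(J+[0,0,.3517],tool(-72.9))],vmax=10,amax=6)
E
```

```text
jaw yaw -65.8267409915608 tilt z [ 0.0048 -0.003  -1.    ] torque [ 0.0495  0.1889 -0.0457] F [-0.64    0.1087  0.8628]
t 22.9 pos [0.5203 0.2396 0.3518] q [ 0.3024 -0.0333  1.7892 -0.0043  1.382   1.4521] op 0.019 F [-0.64    0.1087  0.8628]
[[[-0,-0.1,0],[0.1,-0.1,3.5]],[[-0.1,-0,0],[0.2,-0.1,3.6]]]
```

Call:
jog_arm([
  [[0, 0, 0], [0, 0, 3]],
  [[0, 0, 0], [0, 0, 3]],
  [[0, 0, 0], [0, 0, 3]],
  [[0, 0, 0], [0, 0, 3]],
  [[0, 0, 0], [0, 0, 3]],
])

```text
t: 23.4
tool_pos: [0.5203, 0.2408, 0.352]
tool_rot: [3.128, 0.272, 0.011]
contact_force: [-0.4, -0.5, 0.5]
opening: 0.0194
```

```bash
python3 - <<'E'
from p import *
yaw()
cv2.imwrite(f"pics/s12.png",ctrl.get_image("scene")[:,:,::-1])
crop("pics/s12.png","pics/a.png",370,130,120,160,4)
E
```

```text
jaw yaw -80.0707047965934 tilt z [ 0.0072 -0.0011 -1.    ] torque [-0.1262  0.1133  2.9284] F [-0.4357 -0.5304  0.549 ]
```

View pics/a.png

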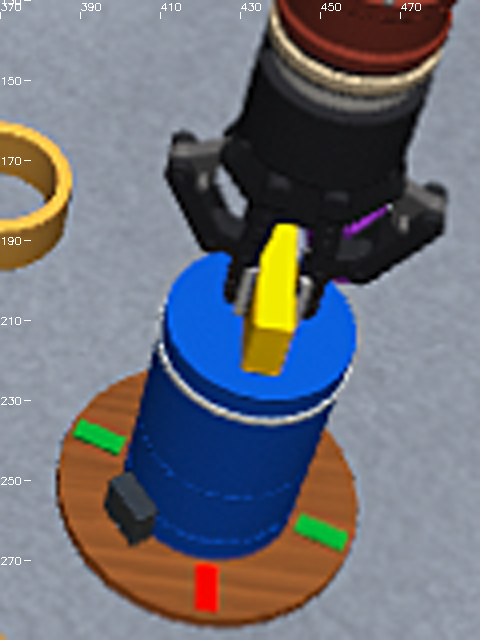

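The wrist torque rose to 2.9 N·m with the handle along the red mark, so it's at the stop. Letting go and rising.

Call:
jog_arm([
  [[0, 0, 0], [0, 0, 0]],
  [[0, 0, 0], [0, 0, 0]],
  [[0, 0, 0], [0, 0, 0]],
  [[0, 0, 0], [0, 0, 0]],
  [[0, 0, 0], [0, 0, 0]],
  [[0, 0, 0], [0, 0, 0]],
], fingers=1)

```text
t: 24.05
tool_pos: [0.5207, 0.2406, 0.3523]
tool_rot: [3.13, 0.269, 0.013]
contact_force: [0.8, -0.5, -0.3]
opening: 0.0854
```

Call:
jog_arm([
  [[0, 0, -1], [0, 0, 0]],
  [[0, 0, -2], [0, 0, 0]],
  [[0, 0, -3], [0, 0, 0]],
  [[0, 0, -3], [0, 0, 0]],
  [[0, 0, -1], [0, 0, 0]],
  [[0, 0, 0], [0, 0, 0]],
])

```text
t: 24.65
tool_pos: [0.5196, 0.2403, 0.4575]
tool_rot: [3.13, 0.268, 0.012]
contact_force: [-0.1, -0.3, 0.1]
opening: 0.0851
```

```bash
python3 - <<'E'
from p import *
yaw();print(ctrl.get_obs()["tool_pos"])
plan([(np.array([.40,.02,.48]),tool(-72.9))],vmax=4,amax=6)
E
```

```text
jaw yaw -80.2110341626577 tilt z [ 0.0078  0.0002 -1.    ] torque [ 0.0174 -0.0046  0.0375] F [-0.083  -0.3268  0.0739]
[0.5196 0.2403 0.4575]
t 24.65 pos [0.5196 0.2403 0.4575] q [ 0.3037 -0.0999  1.6757 -0.0021  1.5584  1.7036] op 0.0851 F [-0.083  -0.3268  0.0739]
[[[-2.2,2.8,-0.3],[0,-0.1,-1]],[[-2.3,2.8,-0.3],[0,-0.1,-1.1]],[[-2.3,2.7,-0.3],[0,-0,-1]],[[-2.4,2.7,-0.4],[0,-0.1,-1.1]],[[-2.4,2.6,-0.3],[0,-0,-1]],[[-2.5,2.6,-0.3],[0,-0.1,-1.1]],[[-2.5,2.6,-0.4],[0.1,-0,-1]]]
```

Call:
jog_arm([
  [[-2.2, 2.8, -0.3], [0, 0, 0]],
  [[-2.3, 2.8, -0.3], [0, 0, 0]],
  [[-2.3, 2.7, -0.3], [0, 0, 0]],
  [[-2.4, 2.7, -0.4], [0, 0, 0]],
  [[-2.4, 2.6, -0.3], [0, 0, 0]],
  [[-1.5, 2, -0.3], [0, 0, 0]],
  [[0, 0, 0], [0, 0, 0]],
])

```text
t: 25.35
tool_pos: [0.413, 0.0593, 0.4657]
tool_rot: [3.128, 0.272, -0.009]
contact_force: [1.1, 0.0, 0.4]
opening: 0.0855
```

```bash
python3 - <<'E'
from p import *
for n in("top","scene"): cv2.imwrite(f"pics/{n}13.png",ctrl.get_image(n)[:,:,::-1])
o={}
for n,(x,y) in dict(scene=(370,130),top=(160,120)).items():
    im=cv2.imread(f"pics/{n}13.png");im=cv2.resize(im,None,fx=4,fy=4,interpolation=cv2.INTER_CUBIC)
    a=np.radians(RED);c,s=np.cos(a),np.sin(a)
    P=np.array([J+[c*l-s*w,s*l+c*w,.205] for l,w in((-.035,-.01),(-.035,.01),(.035,.01),(.035,-.01))])
    cv2.polylines(im,[np.int32((proj(n,P)+.5)*4)],True,(0,0,0),1)
    cv2.imwrite(f"pics/f{n}.png",im[y*4:y*4+600,x*4:x*4+480] if n=="scene" else im[y*4:y*4+520,x*4:x*4+480])
E
```

```text
(no output)
```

View pics/fscene.png

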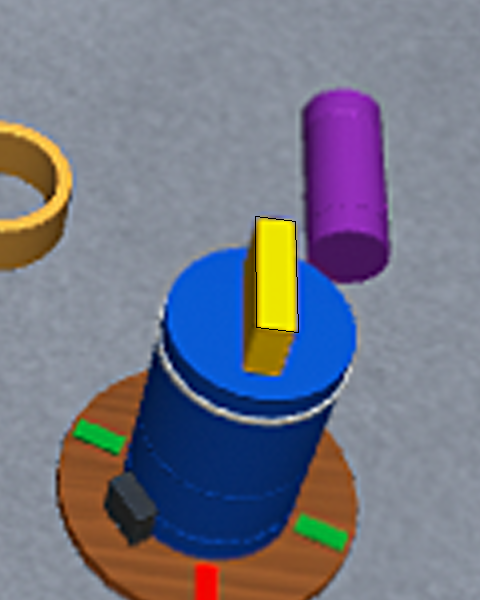

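View pics/ftop.png

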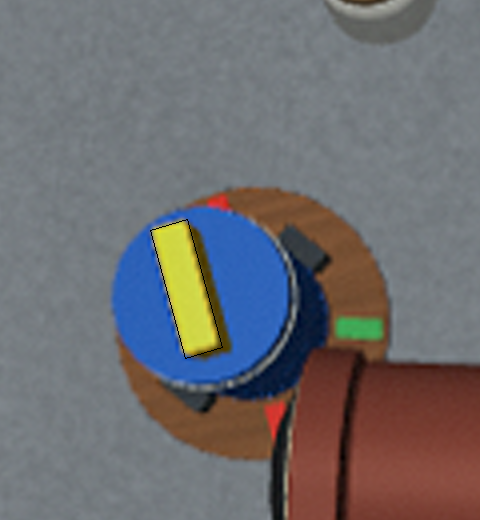

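View pics/scene13.png

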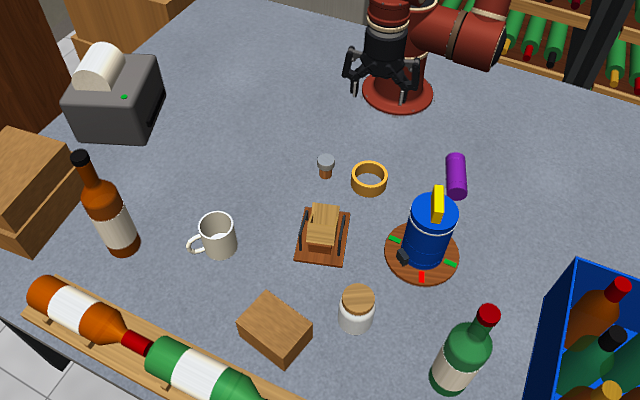

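Both views show the handle within about 1 px of the closed outline along the red marks, at the seated height. The jar, mug, tape roll and stopper stand where they were, and the gripper is clear, so I'll hand the job in.

```bash
python3 - <<'E'
from station import ctrl
print(ctrl.finish_job())
E
```

```text
the job is handed in; nothing more can be done
None
```

I took the brass tin out of the rack and stood it upright in the lower shell. Then I lowered the upper shell over it at the green marks until it rested on the shoulder, twisted it clockwise to the stop, let go and moved clear. The job was handed in at about 25.5 s of the 72 s allowed; `finish_job()` gives no verdict.

Last checks:
- **Seated:** the tool stood at z = 0.352 m with the lid on the shoulder, where 0.3517 m was expected. Lug on lug would have been 14 mm higher.
- **Locked:** the wrist torque rose to 2.9 N·m at the stop. The jaws had turned about 7° past the handle by then. After release, both cameras show the handle within about 1 px of the closed outline along the red marks.
- **Bystanders:** in the final scene picture the jar, mug, tape roll, stopper and purple look-alike stand where they began.

No final check failed. When setting the tin down, the force reading showed no clear contact, so I judged it seated because it stopped moving down.

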